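# Changeover on the plaster studio's drying wheel

## Robot

A 6-joint arm with a two-finger parallel gripper is mounted at the origin on the work surface. World frame = base frame: x ahead of the robot, y to its left, z up, the work surface at z = 0. Lengths are in m, angles in rad, forces in N, time in s.
With the tool pointing down it reaches from about 0.375 to 0.975 m from the base axis. Payload 3.8 kg.
Tool frame: the origin (TCP) lies between the finger pads; the fingertips stand 8 mm ahead of it and the grasp point (between the pads) lies 11 mm behind it (tcp_to_tips is the distance from the TCP to the fingertips, in m); z points along the fingers, y is the line along which they close (so a half turn about z gives the same grasp; the last joint's range is limited). The gripper opens to 85 mm and grips with 20 to 120 N. Pads are 22 mm wide; open, the fingers measure 114 mm over their backs; the gripper's body (76 mm by 85 mm) begins 54 mm behind the grasp point. The pads swing forward as they close: fully open they stand 13 mm farther back than shut.
Start: joints at [-1.267, 0.264, 1.604, -0, 1.274, -0.037], TCP at [0.226, -0.636, 0.239] pointing down, gripper open.
Joint ranges: [-2.63, 2.63], [-0.94, 2.18], [0.31, 2.57], [-1.31, 4.45], [0, 2.66], [-2.55, 2.55]. Speed limits (rad/s): [2.57, 2.57, 3.14, 3.14, 3.14, 3.14].

## Interface

Orientations are given as a rotation vector (axis times angle).
In Python, from workcell import * gives the robot as it stands.
- The arm moves only by the tool move_arm, never from a script. Its argument "series" is one flat list of numbers, 7 for each row, row after row: the finger opening in cm, from 0 to 8.54, then the shift along the tool's x, y, z in cm, then the turn, a rotation vector about the tool's x, y, z in degrees. A call has 1 to 5 rows; each row shifts and turns the commanded pose from where the row before left it, along the tool's axes as they then stand; what a row does not reach is not made up. A row lasts 1/8 s, in which the tool goes at most 62.5 mm and 10.7 degrees, less where a joint would pass 70% of its speed; a pose out of reach is approached as far as the arm can. A call is refused whole if a number of a shift passes 6.25 or a number of a turn 10.7, either way. A call with a gripper value outside its range is refused whole. The fingers move at their own pace and stop on an object; "grip_force" is the grip in N (left out, the last holds). Time passes only in rows, so rows that do not move let the fingers close. It gives the time, the measured TCP pose, the force, the opening and the grip force at its end, in the units of the state.
- read_state(): the state, without advancing time (a new reading comes with each control period).
- read_camera(name): name is "side" or "top"; returns the picture (384x512x3 uint8, red, green, blue); there is no depth.
- calibration(name): a dict with "camera_matrix" (3x3 intrinsics, pixels), "rvec" (rotation vector, rad) and "tvec" (3), from world to camera coordinates, as OpenCV has them. Camera axes: x right, y down, z forward; pixel columns grow to the right and rows downward; lengths in m; the calibration is good to about 2 mm. A picture is of the moment at which its call begins. calibration takes no time and is no camera call.
- finish_job(): hands the job in; it is judged then, once.
The state is a dict: "time": time; "q": joint angles; "joint_vel": joint speeds; "joint_torque": joint torques, N m; "tool_pos": TCP position; "tcp_rot": TCP orientation; "wrist_force": force on the tool from outside, world axes, zero at the start; "torque": the same for the moment, N m; "width": opening from 0.0 (shut) to 1.0 (fully open); "grip_force": force on a finger pad.
Only numpy, scipy, OpenCV 4.12 (cv2) and the standard library are available. Lean on these libraries where they do the work, as an engineer would, in place of code of your own. Each camera call takes 0.05 s, during which the arm holds its last target. There are 200 camera calls.

## Task

Thread all the white cast pieces that are there onto the empty post of the wheel (yellow ring), the longest at the bottom and each shorter one above, fully home; then turn the wheel one notch clockwise (seen from above) so that they stand in front of the fan, and after that press the green start button fully down and let it come up again. Also take the two terracotta pieces off the other post (blue ring) and lay them flat, side by side and not one on the other, on the brown wooden board. Leave the bucket, the bear and the spatula alone.

Things in the scene. Friction and masses are not known exactly. Their poses are not given: they have to be found in the camera images.
- cast_120: white cast plaster piece, rectangular collar 120 mm long (its x) x 50 mm wide (its y) x 16 mm thick (its z), square-edged, with an upright round hole of 24 mm through its middle; origin at the centre of the underside, on the hole's axis. About 110 g. Lies flat on the table to the left at the start; two to four of the four white pieces are there, the others absent. They differ only in length.
- cast_100: white cast plaster piece, rectangular collar 100 mm long (its x) x 50 mm wide (its y) x 16 mm thick (its z), square-edged, with an upright round hole of 24 mm through its middle; origin at the centre of the underside, on the hole's axis. About 92 g. Lies flat on the table to the left at the start; two to four of the four white pieces are there, the others absent. They differ only in length.
- cast_80: white cast plaster piece, rectangular collar 80 mm long (its x) x 50 mm wide (its y) x 16 mm thick (its z), square-edged, with an upright round hole of 24 mm through its middle; origin at the centre of the underside, on the hole's axis. About 74 g. Lies flat on the table to the left at the start; two to four of the four white pieces are there, the others absent. They differ only in length.
- cast_60: white cast plaster piece, rectangular collar 60 mm long (its x) x 50 mm wide (its y) x 16 mm thick (its z), square-edged, with an upright round hole of 24 mm through its middle; origin at the centre of the underside, on the hole's axis. About 55 g. Lies flat on the table to the left at the start; two to four of the four white pieces are there, the others absent. They differ only in length.
- dry_80: terracotta-red dry piece, rectangular collar 80 mm long (its x) x 50 mm wide (its y) x 16 mm thick (its z), square-edged, with an upright round hole of 24 mm through its middle; origin at the centre of the underside, on the hole's axis. At the start it is the lower one on post B.
- dry_60: terracotta-red dry piece, rectangular collar 60 mm long (its x) x 50 mm wide (its y) x 16 mm thick (its z), square-edged, with an upright round hole of 24 mm through its middle; origin at the centre of the underside, on the hole's axis. At the start it lies on dry_80, on post B.
- stand: drying stand, fixed, yaw within 0.2 rad: origin on the table under the wheel's axis; its x points from there to the blue fan box (80 mm deep, 150 wide, top 129 above the table, face 185 from the axis), its y to the left. The wheel is an aluminium disc of radius 140 mm, top 59 mm above the table, turning about the vertical through this origin.
- wheel (a joint): wheel angle in rad, growing clockwise seen from above. Sprung detents at 0 (start), pi/2 (next notch), pi; stops 0.12 beyond. At 0 post A is on the stand's +y side, post B on its +x side (at the fan), the knob at 225 degrees (-x, -y). At pi/2 post A is at the fan, post B on the -y side, the knob at 135 degrees. About 5 N at the knob leaves a notch; past half way it is drawn into the next.
- post_a (a point): foot of post A on the wheel's top surface, on the post's axis (ring of yellow paint about the foot). Both posts: steel, 18 mm diameter, 90 mm from the wheel's axis, 68 mm high above the wheel's top with a round tip; empty at the start. z up.
- post_b (a point): foot of post B (ring of blue paint), like post A; holds the two terracotta pieces at the start.
- wheel_knob (a point): centre of the top of the wheel's upright black turning knob, 24 mm diameter, standing 45 mm above the wheel's top, 115 mm from the wheel's axis; it turns with the wheel and not about itself.
- board: brown wooden ware board, fixed, 190 mm (x) x 200 mm (y) x 12 mm thick, at the right of the wheel; origin at the centre of its underside.
- start (a joint): travel in m of the fan's green start button, 0 up, 0.008 fully down; springs back. Moves straight down; fully down takes 4.5 N.
- start_top (a point): centre of the top face of the green start button, 36 mm diameter, on a grey switch box 70 x 70 x 45 mm; about 69 mm above the table when up.
- bucket: bystander: small black plastic bucket, 90 mm wide, 90 mm high; origin under its centre. Leave alone.
- figure: bystander: small plaster bear, 120 mm high, 84 mm wide; origin under its centre. Leave alone.
- spatula: bystander: spatula about 200 mm long, lying on the table; origin under its middle. Leave alone.
Mind the look-alikes: they are no part of the job. Of the things shaped like the part that bears start, the grey one is meant.

How it is judged:
On the way, in this order (a step that is already met when the one before it is completed fails the run):
1. all white pieces present are on post A, longest lowest, fully home, with the wheel still in its first notch (horizontal distance between each of cast_120, cast_100, cast_80, cast_60 and post_a below 0.007 m and angle between each of cast_120, cast_100, cast_80, cast_60's own z axis and vertical below 0.08 rad and z of cast_120 in the frame of post_a between -0.004 and 0.004 m and linear speed of each of cast_120, cast_100, cast_80, cast_60 below 0.05 m/s and z of cast_100 in the frame of post_a between -0.004 and 0.02 m and z of each of cast_100, cast_80, cast_60 in the frame of cast_120 above 0.012 m and z of cast_80 in the frame of post_a between -0.004 and 0.036 m and z of each of cast_80, cast_60 in the frame of cast_100 above 0.012 m and z of cast_60 in the frame of post_a between -0.004 and 0.052 m and z of cast_60 in the frame of cast_80 above 0.012 m and value of joint wheel below 0.2 rad), for 0.2 s.
2. the wheel is in the next notch clockwise, with the white pieces still home on post A (horizontal distance between each of cast_120, cast_100, cast_80, cast_60 and post_a below 0.007 m and angle between each of cast_120, cast_100, cast_80, cast_60's own z axis and vertical below 0.08 rad and z of cast_120 in the frame of post_a between -0.004 and 0.004 m and linear speed of each of cast_120, cast_100, cast_80, cast_60 below 0.05 m/s and z of cast_100 in the frame of post_a between -0.004 and 0.02 m and z of each of cast_100, cast_80, cast_60 in the frame of cast_120 above 0.012 m and z of cast_80 in the frame of post_a between -0.004 and 0.036 m and z of each of cast_80, cast_60 in the frame of cast_100 above 0.012 m and z of cast_60 in the frame of post_a between -0.004 and 0.052 m and z of cast_60 in the frame of cast_80 above 0.012 m and value of joint wheel between 1.481 and 1.661 rad and velocity of joint wheel between -0.1 and 0.1 rad/s), for 0.3 s.
3. the start button is pressed fully down (value of joint start above 0.007 m), for 0.1 s.
At the end, for the whole second after the job is handed in: White pieces present flat on post A (within 7 mm, 0.08 rad), longest lowest, each at most 4 mm above home; wheel within 0.09 rad of pi/2; both terracotta pieces flat on the board itself, centres on it; button up; all at rest (horizontal distance between each of cast_120, cast_100, cast_80, cast_60 and post_a below 0.007 m and angle between each of cast_120, cast_100, cast_80, cast_60, dry_80, dry_60's own z axis and vertical below 0.08 rad and z of cast_120 in the frame of post_a between -0.004 and 0.004 m and linear speed of each of cast_120, cast_100, cast_80, cast_60 below 0.05 m/s and z of cast_100 in the frame of post_a between -0.004 and 0.02 m and z of each of cast_100, cast_80, cast_60 in the frame of cast_120 above 0.012 m and z of cast_80 in the frame of post_a between -0.004 and 0.036 m and z of each of cast_80, cast_60 in the frame of cast_100 above 0.012 m and z of cast_60 in the frame of post_a between -0.004 and 0.052 m and z of cast_60 in the frame of cast_80 above 0.012 m and value of joint wheel between 1.481 and 1.661 rad and x of dry_80 in the frame of board between -0.09 and 0.09 m and y of dry_80 in the frame of board between -0.095 and 0.095 m and z of dry_80 in the frame of board between 0.008 and 0.016 m and linear speed of each of dry_80, dry_60 below 0.02 m/s and x of dry_60 in the frame of board between -0.09 and 0.09 m and y of dry_60 in the frame of board between -0.095 and 0.095 m and z of dry_60 in the frame of board between 0.008 and 0.016 m and value of joint start below 0.0015 m); the robot touches nothing.
It fails at once if the bucket is moved by more than 4 cm (distance of bucket from where it was at the start of the episode above 0.04 m).
It fails at once if the figure is moved by more than 4 cm (distance of figure from where it was at the start of the episode above 0.04 m).
It fails at once if the spatula is moved by more than 4 cm (distance of spatula from where it was at the start of the episode above 0.04 m).
Of cast_120, cast_100, cast_80, cast_60 only 2 to 4 are there at a start; the rules pass over those that are not, and their reading is None.
At some moment in a run one of cast_120, cast_100, cast_80, cast_60 may be knocked a few centimetres aside while the robot is not near it.
Once in a run the grip may slacken for a moment while it holds something.
It also fails if it takes over 210 s, if anything falls off the work surface, if the arm or the gripper's body presses on something with over 40 N, if the wrist force passes 120 N, or if a joint passes its speed limit or range.

## Working session

There is one attempt and no reset: what is moved stays moved. The work goes in short steps, Python scripts to look and compute and a tool call to move; the robot and the scene stay as the last step left them, time stands still between calls to the robot, and variables do not carry over. Pictures are saved under pics/ and viewed, at most 14 in all, crops included, and the job is handed in when it is done.

Besides the shell and the picture viewer there is one more tool, called after "Call:" as name(argument=value, ...) on one line, values as JSON. move_arm: Moves the arm, as the interface text tells. Its arguments: {"type":"object","properties":{"series":{"type":"array"},"grip_force":{"type":"number"}},"required":["series"]}

```bash
ls; mkdir -p pics
python3 - <<'E'
from workcell import *
import cv2
for n in("side","top"):
    im=read_camera(n); cv2.imwrite(f"pics/{n}0.png",im[:,:,::-1].copy())
    c=calibration(n); print(n,c)
print(read_state())
E
```

```text
pics
side {'camera_matrix': array([[382.05867742,   0.        , 258.42949036],
       [  0.        , 382.05867742, 194.21248109],
       [  0.        ,   0.        ,   1.        ]]), 'rvec': array([ 0.46441494, -2.73220721,  1.13413254]), 'tvec': array([0.46976489, 0.2589696 , 1.03108554])}
top {'camera_matrix': array([[391.48563856,   0.        , 254.92431899],
       [  0.        , 391.48563856, 192.56321003],
       [  0.        ,   0.        ,   1.        ]]), 'rvec': array([ 2.17087005, -2.16776686,  0.0998323 ]), 'tvec': array([-0.09852254,  0.53614923,  1.49100886])}
{'time': 0.1, 'q': array([-1.26690782e+00,  2.64716174e-01,  1.60524741e+00, -1.85137995e-05,
        1.27369839e+00, -3.68826616e-02]), 'joint_vel': array([ 0.0011113 , -0.00217496, -0.00327609,  0.00083587,  0.00100087,
        0.00035114]), 'joint_torque': array([ 7.52719079e-04, -5.16704607e+01, -3.68590236e+01, -1.51457266e-04,
        6.25592642e-03, -7.55504459e-06]), 'tool_pos': array([ 0.22540406, -0.63556565,  0.23805527]), 'tcp_rot': array([-3.09408032e+00, -5.32356926e-01,  4.59912616e-04]), 'wrist_force': array([-0.34213108,  0.07383147,  0.1514385 ]), 'torque': array([ 0.02733202, -0.05623899, -0.03078717]), 'grip_force': 0.0, 'width': 1.0008567322621031}
```

View pics/top0.png

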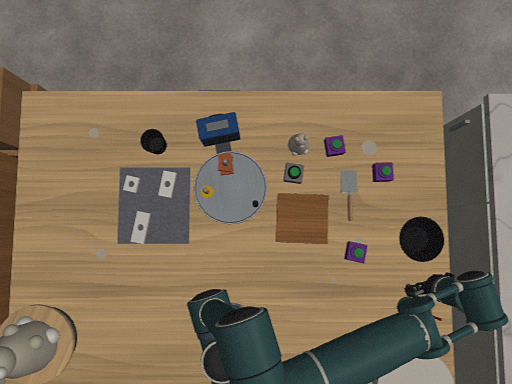

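View pics/side0.png

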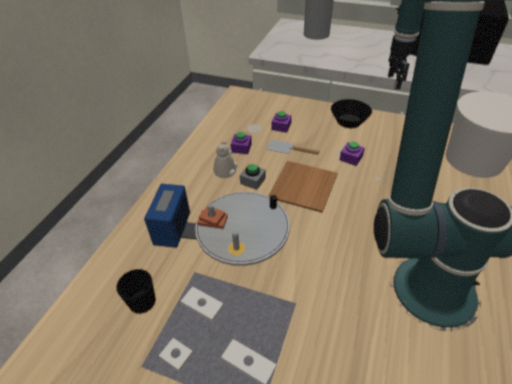

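Top view: three white pieces on a grey mat at (131,184), (168,183) and (141,227). The wheel is at (230,187), post A at (207,191), and the terracotta on post B at (225,163). The knob is at (255,204), the board at (302,218), the grey button box at (293,172), and the small bucket at (153,141). In the side view post A is at (236,240), the knob at (273,201) and the button at (253,170).

```bash
cat > h.py <<'E'
from workcell import *
import numpy as np, cv2
from scipy.optimize import minimize, least_squares
from scipy.spatial.transform import Rotation as R
C={n:calibration(n) for n in("side","top")}
def proj(n,P):
    c=C[n]; return cv2.projectPoints(np.atleast_2d(np.asarray(P,float)),c["rvec"],c["tvec"],c["camera_matrix"],None)[0][:,0]
def plane(n,uv,z):
    c=C[n]; M=cv2.Rodrigues(c["rvec"])[0]; uv=np.atleast_2d(uv).astype(float)
    d=np.c_[uv,np.ones(len(uv))]@np.linalg.inv(c["camera_matrix"]).T@M; o=-M.T@c["tvec"]
    return o+d*((z-o[2])/d[:,2])[:,None]
def tri(us,ut):
    f=lambda p:np.r_[proj("side",p)[0]-us,proj("top",p)[0]-ut]
    s=least_squares(f,np.r_[plane("top",ut,0.03)[0]]); return s.x,np.abs(s.fun).max()
def blobs(im,fn,box,amin=20):
    "upsampled filled blobs: list of (mask, box origin)"
    x0,y0,x1,y1=box; K=4
    cr=cv2.resize(im[y0:y1,x0:x1],None,fx=K,fy=K,interpolation=cv2.INTER_CUBIC)
    m=fn(cr.astype(int)).astype(np.uint8)
    cs,_=cv2.findContours(m,cv2.RETR_EXTERNAL,cv2.CHAIN_APPROX_NONE); out=[]
    for c in cs:
        if cv2.contourArea(c)>amin*K*K:
            o=np.zeros_like(m); cv2.drawContours(o,[c],-1,1,-1); M=cv2.moments(c)
            out.append((o,(M["m10"]/M["m00"]/K+x0-.375,M["m01"]/M["m00"]/K+y0-.375),cv2.contourArea(c)/16))
    return out
def boxpts(L,W,H,x,y,z,a):
    r=np.array([[sx*L/2,sy*W/2,sz*H] for sx in(-1,1) for sy in(-1,1) for sz in(0,1)])
    return R.from_euler("z",a).apply(r)+[x,y,z]
def fit(obs,L,W,H,p0,fz=True,z0=0):
    "obs: {cam:(mask,box)}; fits x,y,yaw(,z) of a box by silhouette"
    def cost(p):
        z=p[3] if fz else z0; s=0
        for n,(m,b) in obs.items():
            uv=(proj(n,boxpts(L,W,H,p[0],p[1],z,p[2]))-[b[0],b[1]]+.375)*4
            q=cv2.convexHull((uv*16).round().astype(np.int32)); r=np.zeros_like(m)
            cv2.fillConvexPoly(r,q,1,cv2.LINE_8,4); s+=np.sum(r!=m)/m.sum()
        return s
    best=None
    for a in np.arange(0,np.pi,np.pi/6):
        p=np.r_[p0[:2],a,[z0] if fz else []]; d=np.diag([.01,.01,.3]+([.01] if fz else []))
        s=minimize(cost,p,method="Nelder-Mead",options=dict(initial_simplex=np.r_[[p],p+d],xatol=1e-4,fatol=1e-4,maxiter=400))
        if best is None or s.fun<best.fun: best=s
    return best.x,best.fun
white=lambda c:(c.min(2)>150)&(np.ptp(c,axis=2)<45)
def pic(n,name,box=None,k=1):
    im=read_camera(n)
    cv2.imwrite(f"pics/{name}.png",im[:,:,::-1]) 
    return im
E
cat > m1.py <<'E'
from h import *
S=cv2.imread("pics/side0.png")[:,:,::-1];T=cv2.imread("pics/top0.png")[:,:,::-1]
bt=(112,160,195,250);bs=(140,270,300,384)
wt=blobs(T,white,bt);ws=blobs(S,white,bs)
print([(np.round(b[1],1),b[2]) for b in wt],[(np.round(b[1],1),b[2]) for b in ws])
for m,c,a in wt:
    p0=plane("top",c,.016)[0]; e=proj("side",p0)[0]
    j=min(ws,key=lambda b:np.hypot(*(np.array(b[1])-e)))
    r=[(fit({"top":(m,bt),"side":(j[0],bs)},L,.05,.016,p0),L) for L in(.12,.1,.08,.06)]
    r.sort(key=lambda q:q[0][1]); print([(L,np.round(q[0],4),round(q[1],3)) for q,L in r[:2]])
yel=lambda c:(c[...,0]>150)&(c[...,2]<100)&(c[...,1]>110)
grn=lambda c:(c[...,1]>c[...,0]+35)&(c[...,1]>c[...,2]+20)
blk=lambda c:(c.max(2)<60)
red=lambda c:(c[...,0]>c[...,2]+60)&(c[...,0]-c[...,1]>50)
for nm,fn,b1,b2 in[("yellow",yel,(195,178,222,204),(220,225,255,265)),("green",grn,(280,160,308,186),(238,158,270,185)),("knob",blk,(245,195,265,212),(262,190,285,212)),("red",red,(210,145,240,180),(190,198,232,236))]:
    a=blobs(T,fn,b1,4);b=blobs(S,fn,b2,4)
    print(nm,[(np.round(x[1],1),x[2]) for x in a],[(np.round(x[1],1),x[2]) for x in b])
    if a and b: print(tri(b[0][1],a[0][1]))
brown=lambda c:(c[...,0]-c[...,2]>30)&(c[...,0]<150)
bb=blobs(T,brown,(265,185,340,250),500);print([x[1:] for x in bb])
bs2=blobs(S,brown,(260,150,350,220),500);print([x[1:] for x in bs2])
for n,l in(("top",T),("side",S)):
    pass
cv2.imwrite("pics/crop1.png",np.hstack([cv2.resize(T[140:215,190:270],(560,525),interpolation=3),]) [:,:,::-1])
E
python3 m1.py
```

```text
[(array([139.8, 227. ]), 365.90625), (array([130.7, 183.4]), 171.6875), (array([166.8, 183.6]), 295.1875)] [(array([248.7, 360.9]), 1084.90625), (array([175.1, 353. ]), 506.96875), (array([201.6, 302.2]), 631.125)]
[(0.12, array([ 0.4017,  0.3458, -0.1933,  0.0039]), np.float64(0.343)), (0.1, array([0.3969, 0.3472, 2.8848, 0.0118]), np.float64(0.483))]
[(0.06, array([ 0.5733,  0.3866, -0.2283,  0.0048]), np.float64(0.48)), (0.08, array([ 0.5759,  0.3853, -0.2537,  0.0053]), np.float64(1.248))]
[(0.1, array([0.5734, 0.2453, 2.9576, 0.0036]), np.float64(0.417)), (0.08, array([ 0.5688,  0.2464, -0.2673,  0.0127]), np.float64(0.503))]
yellow [(array([206.5, 191.3]), 117.0)] [(array([236.1, 249.1]), 108.125)]
(array([0.53525725, 0.0849587 , 0.05841475]), np.float64(0.6524449637084047))
green [(array([294.3, 171.3]), 67.46875)] [(array([252. , 167.7]), 56.0)]
(array([ 0.6116471 , -0.24749533,  0.06524218]), np.float64(0.5473079840930382))
knob [(array([255. , 203.4]), 26.71875)] [(array([272.9, 201.7]), 71.625)]
(array([ 0.48789375, -0.09897073,  0.08491816]), np.float64(0.6403550634095723))
red [(array([225.2, 163.3]), 254.875)] [(array([200.2, 221.3]), 8.59375), (array([222.4, 220.8]), 31.78125), (array([211.3, 215.5]), 149.625)]
(array([0.66287664, 0.02225069, 0.05847272]), np.float64(4.523105185085285))
[((302.2557243270339, 217.42681352964942), 2784.625)]
[((303.55656265238713, 186.19740401335946), 2264.3125)]
```

Run:
```python
import cv2
S=cv2.imread("pics/side0.png")
cv2.imwrite("pics/crop2.png",cv2.resize(S[150:270,140:300],(800,600),interpolation=cv2.INTER_CUBIC))
```

```text
(no output)
```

View pics/crop2.png

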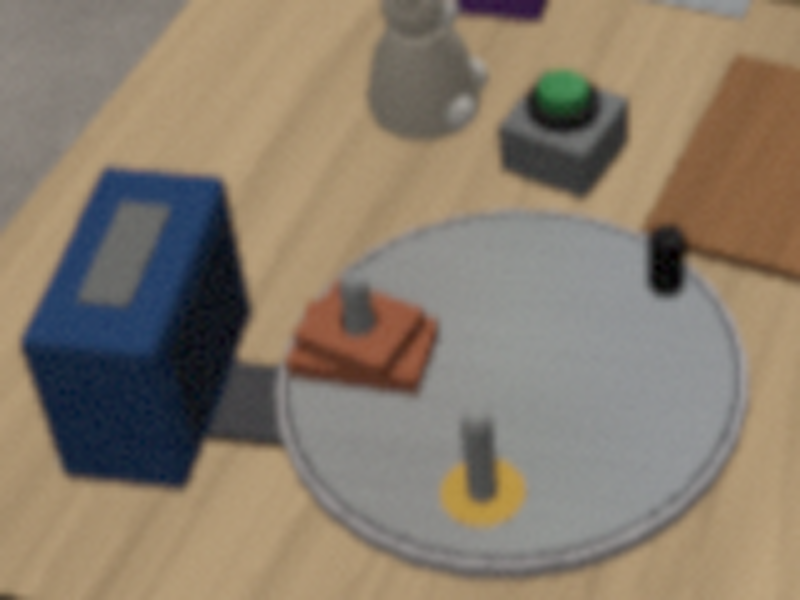

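View pics/crop1.png

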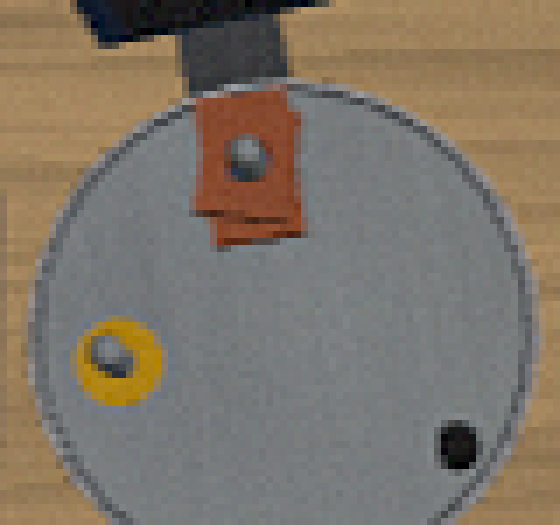

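```bash
cat > m2.py <<'E'
from h import *
S=cv2.imread("pics/side0.png")[:,:,::-1];T=cv2.imread("pics/top0.png")[:,:,::-1]
bt=(112,160,195,250);bs=(140,270,300,384)
def otsu(c):
    g=c.clip(0,255).min(2).astype(np.uint8); t,m=cv2.threshold(g,0,1,cv2.THRESH_OTSU); print("otsu",t); return m
wb=lambda t:(lambda c:c.min(2)>t)
wt=blobs(T,wb(140),(121,170,187,243),60);bt=(121,170,187,243)
ws=blobs(S,wb(140),bs,60)
print([(np.round(b[1],1),b[2]) for b in wt],[(np.round(b[1],1),b[2]) for b in ws])
for L,m,c,a in[(l,)+min(wt,key=lambda b:np.hypot(b[1][0]-u,b[1][1]-v)) for l,u,v in((.12,140,227),(.06,131,183),(.1,168,183))]:
    p0=plane("top",c,.016)[0]; e=proj("side",p0)[0]
    j=min(ws,key=lambda b:np.hypot(*(np.array(b[1])-e)))
    for H,z0 in((.016,0.003),(.0005,.018)):
        for o in({"top":(m,bt),"side":(j[0],bs)},):
            q=fit(o,L,.05,H,p0,True,z0);print(L,H,np.round(q[0],4),round(q[1],3))
        for o in({"top":(m,bt)},{"side":(j[0],bs)}):
            q=fit(o,L,.05,H,p0,False,z0);print("  ",list(o),np.round(q[0],4),round(q[1],3))
# holes
for n,I,ctr in(("top",T,[(140,227),(131,184),(167,184)]),("side",S,[(248.7,361),(175,353),(201.6,302)])):
    for u,v in ctr:
        u,v=int(u),int(v); b=(u-9,v-9,u+10,v+10)
        print(n,[(np.round(x[1],2),x[2]) for x in blobs(I,lambda c:c.min(2)<145,b,3) if x[2]<100])
# wheel rim by rays, top view
pts=[]
d=T.astype(np.float32); d=d[...,0]-d[...,2]
for th in np.radians(np.arange(0,360,4)):
    r=np.arange(.11,.16,.0005); P=np.c_[.52+r*np.cos(th),-.005+r*np.sin(th),np.full(len(r),.059)]
    uv=proj("top",P).astype(np.float32); v=cv2.remap(d,uv[:,0][None],uv[:,1][None],cv2.INTER_LINEAR)[0]
    pts.append((th,P,v))
np.save("pics/x.npy",0)
e=[]
for th,P,v in pts:
    k=np.where(v>25)[0]
    if len(k) and 10<k[0]: e.append(P[k[0],:2])
e=np.array(e); f=lambda p:np.hypot(*(e-p[:2]).T)-p[2]
s=least_squares(f,[.52,0,.14],loss="soft_l1",f_scale=.002); print("rim",s.x,len(e),np.std(s.fun))
for cs in(.13,.14): 
    s=least_squares(lambda p:np.hypot(*(e-p[:2]).T)-.14,[.52,0],loss="soft_l1",f_scale=.002);print(s.x)
E
python3 m2.py
```

```text
[(array([139.9, 227. ]), 383.28125), (array([130.7, 183.5]), 182.40625), (array([166.8, 183.6]), 309.6875)] [(array([248.7, 360.9]), 1128.75), (array([175.1, 353. ]), 533.90625), (array([201.6, 302.2]), 663.375)]
0.12 0.016 [ 0.4015  0.3461 -0.1997  0.005 ] 0.239
   ['top'] [0.4017 0.3474 2.9483] 0.121
   ['side'] [ 0.4012  0.344  -0.2259] 0.1
0.12 0.0005 [0.4006 0.3464 2.9484 0.0197] 0.063
   ['top'] [0.4019 0.3471 2.9487] 0.036
   ['side'] [0.4004 0.346  2.9473] 0.008
0.06 0.016 [ 0.5723  0.3861 -0.2417  0.0072] 0.354
   ['top'] [0.5724 0.3903 2.8481] 0.17
   ['side'] [0.5735 0.3835 2.892 ] 0.153
0.06 0.0005 [0.5699 0.387  2.9205 0.0198] 0.132
   ['top'] [0.5726 0.3879 2.9157] 0.066
   ['side'] [0.5697 0.3865 2.9208] 0.013
0.1 0.016 [0.5714 0.2459 2.9455 0.0083] 0.32
   ['top'] [ 0.5719  0.2482 -0.2232] 0.126
   ['side'] [0.5731 0.241  2.922 ] 0.162
0.1 0.0005 [ 0.5702  0.2461 -0.1906  0.0202] 0.098
   ['top'] [ 0.5714  0.2469 -0.1893] 0.05
   ['side'] [ 0.5693  0.2454 -0.1956] 0.013
top [(array([140.03, 226.96]), 34.21875), (array([147.66, 229.2 ]), 54.9375), (array([132.24, 224.58]), 50.375)]
top []
top [(array([166.84, 183.53]), 30.9375), (array([174.56, 185.97]), 59.90625), (array([159.18, 181.54]), 48.125)]
side [(array([240.12, 369.5 ]), 5.84375), (array([248.12, 360.27]), 82.9375)]
side [(array([175.2 , 352.71]), 77.875)]
side [(array([193.97, 310.06]), 13.875), (array([201.36, 301.84]), 57.625), (array([208.24, 293.79]), 11.125)]
rim [ 0.55408224 -0.003492    0.13885296] 35 0.0006507888832181782
[ 0.55528409 -0.00321689]
[ 0.55528409 -0.00321689]
```

```bash
cat > m3.py <<'E'
from h import *
S=cv2.imread("pics/side0.png")[:,:,::-1];T=cv2.imread("pics/top0.png")[:,:,::-1]
def rim(n,I,ths):
    d=I.astype(np.float32); d=d[...,0]-d[...,2]; e=[]
    for th in np.radians(ths):
        r=np.arange(.12,.16,.0005); P=np.c_[.554+r*np.cos(th),-.003+r*np.sin(th),np.full(len(r),.059)]
        uv=proj(n,P).astype(np.float32); v=cv2.remap(d,uv[:,0][None],uv[:,1][None],cv2.INTER_LINEAR)[0]
        k=np.where(v>25)[0]
        if len(k) and k[0]>8: e.append(P[k[0],:2])
    e=np.array(e); s=least_squares(lambda p:np.hypot(*(e-p[:2]).T)-p[2],[.554,0,.14],loss="soft_l1",f_scale=.001)
    s2=least_squares(lambda p:np.hypot(*(e-p[:2]).T)-.14,[.554,0],loss="soft_l1",f_scale=.001)
    print(n,"rim",s.x.round(4),s2.x.round(4),len(e),np.std(s.fun).round(5))
rim("top",T,np.r_[35:345:4]); rim("side",S,np.r_[200:330:3]); 
yel=lambda c:(c[...,0]-c[...,2]>60)
el={}
for n,I,b in(("top",T,(195,178,222,204)),("side",S,(215,228,257,265))):
    m=blobs(I,yel,b,20); mm=max(m,key=lambda q:q[2])[0]
    c,_=cv2.findContours(mm,0,1); h=cv2.convexHull(c[0])
    (x,y),ax,an=cv2.fitEllipse(h); el[n]=(x/4+b[0]-.375,y/4+b[1]-.375)
    print(n,np.round(el[n],2),np.round(np.array(ax)/4,1),plane(n,el[n],.059)[0].round(4))
print("ring",tri(el["side"],el["top"]))
# red top faces & knob tops: direct colour fits
red=lambda c:(c[...,0]-c[...,2]>60)&(c[...,0]>120)
for n,I,b in(("top",T,(205,140,245,185)),("side",S,(185,195,235,236))):
    print(n,[(np.round(x[1],2),x[2]) for x in blobs(I,red,b,20)])
bd=lambda c:(c[...,0]-c[...,2]>30)&(c[...,0]<165)
for n,I,b in(("top",T,(268,186,336,250)),("side",S,(262,155,345,216))):
    m=max(blobs(I,bd,b,300),key=lambda q:q[2]);
    print(n,np.round(m[1],1),m[2]); q=fit({n:(m[0],b)},.19,.2,.0005,plane(n,m[1],.012)[0],False,.012); print(np.round(q[0],4),q[1])
bx=lambda c:(c.max(2)<115)|((c[...,1]>c[...,0]+25))
grn=lambda c:(c[...,1]-c[...,0]>40)
for n,I,b in(("top",T,(280,160,308,186)),("side",S,(238,158,270,185))):
    m=blobs(I,grn,b,10); print(n,[(np.round(x[1],2),x[2],plane(n,x[1],.067)[0].round(4)) for x in m])
E
python3 m3.py
```

```text
top rim [ 0.5541 -0.0034  0.1388] [ 0.5547 -0.0033] 78 0.0005
side rim [ 0.5508 -0.0061  0.1382] [ 0.5509 -0.0039] 44 0.00364
top [206.56 191.33] [12.5 12.8] [0.5376 0.0855 0.059 ]
side [236.08 247.96] [13.4 16.9] [0.5353 0.0815 0.059 ]
ring (array([0.53508783, 0.08437875, 0.06289877]), np.float64(0.546507710009621))
top [(array([225.07, 162.5 ]), 238.625), (array([209.43, 151.58]), 109.0625), (array([237.88, 145.36]), 129.65625)]
side [(array([222.58, 220.63]), 34.5), (array([210.79, 215.12]), 171.53125)]
top [301.9 213.9] 3752.28125
[ 0.4493 -0.2739 -0.0026] 0.3256792200722522
side [303.4 185. ] 2527.3125
[ 0.433  -0.2829  3.0889] 0.13754329479486804
top [(array([294.24, 171.26]), 64.65625, array([ 0.6135, -0.2467,  0.067 ]))]
side [(array([251.98, 167.56]), 50.34375, array([ 0.6094, -0.2465,  0.067 ]))]
```

```bash
cat >> h.py <<'E'
def pose():
    s=read_state(); return np.array(s["tool_pos"]),R.from_rotvec(s["tcp_rot"])
def yaw(r): x=r.apply([1,0,0]); return np.degrees(np.arctan2(x[1],x[0]))
def down(yd): return R.from_matrix(np.c_[[np.cos(a:=np.radians(yd)),np.sin(a),0],[np.sin(a),-np.cos(a),0],[0,0,-1]])
def plan(wps,vmax=5.5,g=8.5,p=None,r=None):
    "wps: (x,y,z,yaw deg[,vmax]); prints rows, 5 to a call"
    if p is None: p,r=pose()
    print("from",p.round(4),"yaw",round(yaw(r),1)); rows=[]
    for w in wps:
        t=np.array(w[:3]); v=w[4] if len(w)>4 else vmax
        yr=yaw(r); dy=(w[3]-yr+180)%360-180
        if abs(w[3]-yr)>180 or len(w)>5: dy=w[3]-yr
        n=max(1,int(np.ceil(max(np.linalg.norm(t-p)*100/v-.02,abs(dy)/10))))
        for i in range(n):
            tgt=p+(t-p)/(n-i); d=r.inv().apply(tgt-p)*100
            g2=down(yr+dy*(i+1)/n); o=(r.inv()*g2).as_rotvec(degrees=True)
            row=[g,*d.round(2),*o.round(1)]; rows.append(row)
            p=p+r.apply(np.array(row[1:4])/100); r=r*R.from_rotvec(row[4:],degrees=True)
        rows.append(None)
    out=[];
    for q in rows:
        if q is None:
            if out: out.append("|")
        else: out.append(",".join(f"{v:g}" for v in q))
    k=0;line=[]
    for q in out:
        if q=="|": line.append("|"); continue
        line.append(q);k+=1
        if k%5==0: print("["+", ".join(line)+"]"); line=[]
    if line: print("["+", ".join(line)+"]")
    print("end",p.round(4),round(yaw(r),1))
E
python3 - <<'E'
from h import *
plan([(.42,-.42,.25,70),(.42,.0,.25,130),(.401,.3465,.15,168.9)],vmax=6)
E
```

```text
from [ 0.2254 -0.6356  0.2381] yaw 19.5
[8.5,4.26,-2.3,-0.19,-0.1,-0,-8.4, 8.5,4.55,-1.66,-0.2,-0,-0,-8.4, 8.5,4.74,-0.97,-0.2,-0,-0,-8.4, 8.5,4.83,-0.27,-0.2,-0,-0,-8.4, 8.5,4.82,0.44,-0.2,-0,-0,-8.5]
[8.5,4.7,1.14,-0.19,-0,-0,-8.4, |, 8.5,5.64,-2.05,0,-0,-0,-8.6, 8.5,5.88,-1.18,0,0,-0,-8.5, 8.5,5.99,-0.3,0,0,-0,-8.6, 8.5,5.97,0.6,0,0,-0,-8.6]
[8.5,5.82,1.48,0,0,-0,-8.5, 8.5,5.53,2.33,0.01,0,-0,-8.6, 8.5,5.12,3.13,0,0,-0,-8.6, |, 8.5,4.63,3.47,1.67,0,-0,-6.5, 8.5,4.2,3.97,1.67,0,-0,-6.5]
[8.5,3.73,4.42,1.67,0,-0,-6.4, 8.5,3.21,4.81,1.67,0,-0,-6.5, 8.5,2.64,5.15,1.67,0,-0,-6.5, 8.5,2.04,5.41,1.67,0,-0,-6.5, |]
end [0.401  0.3465 0.15  ] 168.9
```

Call:
move_arm(series=[8.5, 4.3, -2.3, -0.2, 0, 0, -8.4, 8.5, 4.5, -1.7, -0.2, 0, 0, -8.4, 8.5, 4.7, -1.0, -0.2, 0, 0, -8.4, 8.5, 4.8, -0.3, -0.2, 0, 0, -8.4, 8.5, 4.8, 0.4, -0.2, 0, 0, -8.5], grip_force=40)

```text
time: 0.72
tool_pos: [0.3868, -0.4547, 0.2488]
tcp_rot: [-2.694, -1.615, 0.0]
wrist_force: [-0.5, -0.1, 0.2]
width: 0.998
grip_force: 0.0
```

Call:
move_arm(series=[8.5, 4.7, 1.1, -0.2, 0, 0, -8.4, 8.5, 5.6, -2.1, 0, 0, 0, -8.6, 8.5, 5.9, -1.2, 0, 0, 0, -8.5, 8.5, 6.0, -0.3, 0, 0, 0, -8.6, 8.5, 6.0, 0.6, 0, 0, 0, -8.6])

```text
time: 1.35
tool_pos: [0.4169, -0.1777, 0.2508]
tcp_rot: [-1.921, -2.485, -0.0]
wrist_force: [1.2, 0.3, 0.9]
width: 0.992
grip_force: 0.0
```

Call:
move_arm(series=[8.5, 5.8, 1.5, 0, 0, 0, -8.5, 8.5, 5.5, 2.3, 0, 0, 0, -8.6, 8.5, 5.1, 3.1, 0, 0, 0, -8.6, 8.5, 4.6, 3.5, 1.7, 0, 0, -6.5, 8.5, 4.2, 4.0, 1.7, 0, 0, -6.5])

```text
time: 1.98
tool_pos: [0.4112, 0.117, 0.2171]
tcp_rot: [0.99, 2.98, 0.001]
wrist_force: [-0.2, 1.0, -0.1]
width: 0.991
grip_force: 0.0
```

Call:
move_arm(series=[8.5, 3.7, 4.4, 1.7, 0, 0, -6.4, 8.5, 3.2, 4.8, 1.7, 0, 0, -6.5, 8.5, 2.6, 5.1, 1.7, 0, 0, -6.5, 8.5, 2.0, 5.4, 1.7, 0, 0, -6.5, 8.5, 0, 0, 0, 0, 0, 0])

```text
time: 2.6
tool_pos: [0.3979, 0.3473, 0.1471]
tcp_rot: [-0.295, -3.125, 0.003]
wrist_force: [0.5, 0.0, 0.4]
width: 0.989
grip_force: 0.0
```

Run:
```python
from h import *
plan([(.4008,.3463,.05,168.9),(.4008,.3463,.012,168.9,2)])
s=read_state();print(s["q"].round(2),s["wrist_force"].round(1))
im=read_camera("side"); cv2.imwrite("pics/s1.png",cv2.resize(im[150:384,140:440],(800,624))[:600,:,::-1])
```

```text
from [0.3979 0.3473 0.1471] yaw 169.2
[8.5,-0.16,-0.01,4.85,-0.1,-0.2,0.2, 8.5,-0.15,-0.03,4.86,-0,0,0.1, |, 8.5,0,0,1.9,-0,0,0, 8.5,0,0.01,1.9,-0,0,0, |]
end [0.4008 0.3463 0.012 ] 168.9
[ 0.67  0.07  2.01  0.    1.07 -0.71] [0.5 0.  0.4]
```

View pics/s1.png

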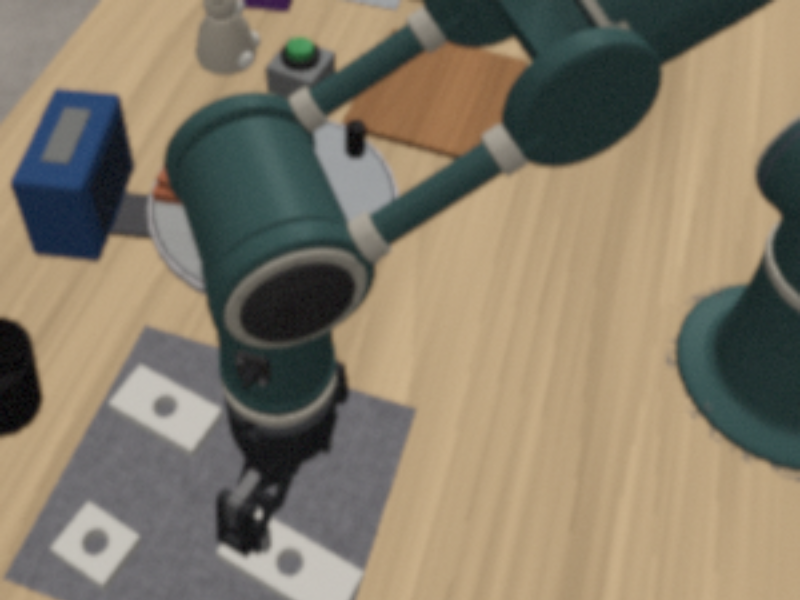

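Call:
move_arm(series=[8.5, -0.2, 0, 4.8, 0, 0, 0, 8.5, -0.1, 0, 4.8, 0, 0, 0, 8.5, 0, 0, 2, 0, 0, 0, 8.5, 0, 0, 1.8, 0, 0, 0, 8.5, 0, 0, 0, 0, 0, 0])

```text
time: 3.28
tool_pos: [0.4021, 0.3429, 0.0144]
tcp_rot: [-0.305, -3.125, 0.003]
wrist_force: [-0.1, 0.2, 0.4]
width: 0.996
grip_force: 0.0
```

Call:
move_arm(series=[4.5, 0, 0, 0, 0, 0, 0, 4.5, 0, 0, 0, 0, 0, 0, 4.5, 0, 0, 0, 0, 0, 0, 4.5, 0, 0, 0, 0, 0, 0, 4.5, 0, 0, 0, 0, 0, 0])

```text
time: 3.9
tool_pos: [0.4039, 0.3453, 0.0172]
tcp_rot: [0.303, 3.125, 0.003]
wrist_force: [-0.4, -1.7, 6.6]
width: 0.564
grip_force: 41.4
```

Call:
move_arm(series=[4.5, 0, 0, -1, 0, 0, 0, 4.5, 0, 0, -3, 0, 0, 0, 4.5, 0, 0, -5, 0, 0, 0, 4.5, 0, 0, -6, 0, 0, 0, 4.5, 0, 0, 0, 0, 0, 0], grip_force=60)

```text
time: 4.53
tool_pos: [0.4062, 0.3472, 0.1723]
tcp_rot: [0.302, 3.118, 0.014]
wrist_force: [0.4, 0.7, -0.9]
width: 0.553
grip_force: 62.1
```

Run:
```python
from h import *
plan([(.5365,.084,.165,169,4)],g=4.5)
im=read_camera("side"); cv2.imwrite("pics/s2.png",im[:,:,::-1])
s=read_state();print(s["width"],s["grip_force"],s["wrist_force"],s["q"])
b=(100,200,330,384)
print([(np.round(x[1],1),x[2]) for x in blobs(im,lambda c:c.min(2)>140,b,40)])
```

```text
from [0.4062 0.3472 0.1723] yaw 168.9
[4.5,-2.23,-2.92,0.08,0.6,0.5,-0, 4.5,-2.23,-2.92,0.09,-0,-0,-0, 4.5,-2.23,-2.91,0.09,-0,-0,-0, 4.5,-2.23,-2.92,0.09,-0,-0,-0, 4.5,-2.23,-2.91,0.1,-0,-0,-0]
[4.5,-2.23,-2.92,0.09,-0,-0,-0, 4.5,-2.23,-2.91,0.1,-0,-0,-0.1, 4.5,-2.22,-2.92,0.09,-0,-0,0, |]
end [0.5365 0.084  0.165 ] 169.0
0.5573064517513219 62.10638228338212 [-0.341341   -0.28067104 -1.61138173] [ 6.60522784e-01  4.54811047e-02  1.98920004e+00  2.73160736e-05
  1.09980953e+00 -7.17110536e-01]
[(array([175.1, 353. ]), 563.75), (array([258.2, 337. ]), 685.78125), (array([221.1, 319.9]), 133.9375), (array([201.5, 302.2]), 697.46875), (array([205.6, 237.1]), 205.96875), (array([271.9, 211.1]), 206.5625)]
```

Call:
move_arm(series=[4.5, -2.2, -2.9, 0.1, 0, 0, 0, 4.5, -2.2, -2.9, 0.1, 0, 0, 0, 4.5, -2.2, -2.9, 0.1, 0, 0, 0, 4.5, -2.2, -2.9, 0.1, 0, 0, 0, 4.5, -2.2, -2.9, 0.1, 0, 0, 0])

```text
time: 5.2
tool_pos: [0.4814, 0.1793, 0.1581]
tcp_rot: [-0.302, -3.123, 0.002]
wrist_force: [0.7, 0.2, -0.9]
width: 0.552
grip_force: 62.1
```

Call:
move_arm(series=[4.5, -2.2, -2.9, 0.1, 0, 0, 0, 4.5, -2.2, -2.9, 0.1, 0, 0, 0, 4.5, -2.2, -2.9, 0.1, 0, 0, 0, 4.5, 0, 0, 0, 0, 0, 0, 4.5, 0, 0, 0, 0, 0, 0])

```text
time: 5.82
tool_pos: [0.5293, 0.0829, 0.1557]
tcp_rot: [-0.304, -3.123, 0.0]
wrist_force: [-0.5, -0.3, -0.4]
width: 0.557
grip_force: 62.2
```

Run:
```python
from h import *
im=read_camera("side"); cv2.imwrite("pics/s3.png",cv2.resize(im[150:270,160:320],(800,600),interpolation=3)[:,:,::-1])
cv2.imwrite("pics/s3f.png",im[:,:,::-1])
cv2.imwrite("pics/t3f.png",read_camera("top")[:,:,::-1])
p,r=pose();print(p,r.as_rotvec(),yaw(r)); s=read_state();print(s["width"],s["grip_force"],s["wrist_force"],s["torque"])
```

```text
[0.52968225 0.08348389 0.15635939] [-3.01654180e-01 -3.12511988e+00  1.23975877e-04] 168.97312414905068
0.5554672011388462 62.17242919898126 [-0.14523365  0.04354298 -0.62991685] [-0.01341579  0.02432393 -0.03870164]
```

View pics/s3.png

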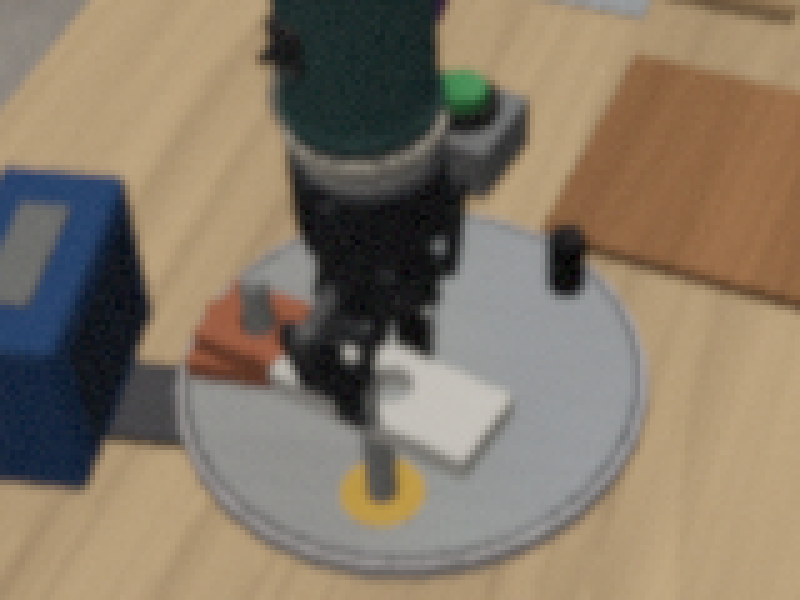

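The side crop shows the 120 piece held over the wheel, with its hole at about (395,380). The post is at (382,470) with the ring around it, so the tool is still short in x. I'll measure the piece and post in this same view.

Run:
```python
from h import *
S=cv2.imread("pics/side0.png")[:,:,::-1]
print("R/B"); 
for r in range(230,254): print(r,S[r,229:245,0],S[r,229:245,2])
```

```text
R/B
230 [140 142 142 144 143 143 143 143 140 140 143 143 141 143 143 143] [138 139 139 141 141 140 141 142 139 140 142 142 142 144 144 143]
231 [143 141 143 140 139 141 142 140 138 139 141 141 141 141 142 144] [139 139 140 138 137 139 140 139 137 137 141 140 141 141 143 144]
232 [145 143 141 137 136 139 141 136 135 138 143 142 141 140 143 141] [142 142 139 135 133 136 138 135 132 136 143 142 141 140 144 141]
233 [143 142 141 129 124 130 131 127 122 129 139 143 141 141 140 143] [139 139 137 127 122 128 128 125 121 127 139 143 141 140 140 142]
234 [144 142 135 117 111 116 116 110 107 118 136 143 141 139 142 143] [141 140 132 117 108 114 113 108 105 117 135 142 140 138 141 142]
235 [142 142 137 109 101 102 100  96  90 109 135 142 141 143 142 142] [139 140 134 107  95 100  98  94  89 106 133 142 140 141 141 141]
236 [144 144 132 107  93  91  89  85  79 102 134 144 143 143 141 142] [141 141 130 104  91  90  86  83  78 101 134 143 142 142 141 142]
237 [143 141 134 107  89  79  78  72  74  96 133 143 144 143 144 143] [140 139 130 105  86  78  77  72  75  95 132 141 143 142 143 142]
238 [140
[... 1403 characters left out ...]
68 75 79 74 70 63 67 69 67 67 70 89]
249 [181 182 183 178 156 122  99  93  99 122 157 179 183 184 183 173] [74 69 70 70 69 72 76 75 72 65 65 69 69 69 74 93]
250 [179 183 183 180 173 156 140 132 140 160 176 184 183 183 179 166] [ 77  71  69  67  67  69  72  70  69  69  65  69  66  71  83 109]
251 [174 182 183 183 179 177 173 169 173 180 183 184 185 181 172 157] [ 91  73  69  68  65  67  68  68  66  70  68  70  72  76  98 126]
252 [162 175 181 181 183 182 181 179 183 184 183 183 181 173 160 149] [111  87  73  67  68  67  68  65  69  69  68  72  77  96 118 138]
253 [148 164 171 175 180 181 181 181 181 181 180 177 166 159 150 146] [125 108  88  73  73  70  69  72  69  71  78  88  92 116 135 142]
```

Run:
```python
from h import *
im=cv2.imread("pics/s3f.png")[:,:,::-1]
p,r=pose(); 
# right end of held piece: white pixels right of fingers
b=(236,215,266,248); K=4
m=max(blobs(im,lambda c:c.min(2)>150,b,30),key=lambda q:q[2]); print(m[1:])
mask=m[0]
def cost(q,full=False):
    ax=r.apply([1,0,0]); c=np.array([q[0],q[1],0]); 
    pts=boxpts(.12,.05,.0005,q[0],q[1],q[2],np.radians(168.97))
    uv=(proj("side",pts)-[b[0],b[1]]+.375)*4; rr=np.zeros_like(mask); cv2.fillConvexPoly(rr,cv2.convexHull((uv*16).round().astype(np.int32)),1,8,4)
    w=np.zeros_like(mask); w[:,36:]=1   # columns >=245
    return np.sum((rr!=mask)*w)
for z in (.155,.158,.161):
    best=min((minimize(lambda q:cost([q[0],q[1],z]),[x0,.083],method="Nelder-Mead",options=dict(initial_simplex=[[x0,.083],[x0+.004,.083],[x0,.087]])) for x0 in(.52,.525,.53)),key=lambda s:s.fun)
    print(z,best.x.round(4),best.fun)
```

```text
((250.3823050230629, 227.1441168380517), 492.3125)
0.155 [0.5247 0.0748] 2513.0
0.158 [0.524  0.0779] 2506.0
0.161 [0.523  0.0796] 2501.0
```

Run:
```python
from h import *
im=cv2.imread("pics/s3f.png")[:,:,::-1]
for r in range(216,246): print(r,im[r,234:266].min(1))
# post fit in the side view
f=lambda p:np.r_[ [np.interp(236,*zip(*sorted((v,u) for u,v in proj("side",[[*p,z] for z in(.06,.07,.08,.09,.1,.11,.12)]))))-235.1, np.interp(246,*zip(*sorted((v,u) for u,v in proj("side",[[*p,z] for z in(.06,.07,.08,.09,.1,.11,.12)]))))-235.95] ]
c=lambda p,z:proj("side",[[p[0]+.009*np.cos(t),p[1]+.009*np.sin(t),z] for t in np.arange(0,6.28,.1)])
g=lambda p:np.r_[f(p),c(p,.059)[:,1].max()-249.4,(proj("side",[*p,.059])[0]-[236.1,248])*.5]
s=least_squares(g,[.536,.083]);print(s.x,s.fun, proj("side",[[*s.x,.127],[*s.x,.059]]))
```

```text
216 [ 26  26  32  70  97  65  19  12  18  12  14  40  83 126 148 154 153 154
 154 153 153 152 153 152 152 149 150 151 151 150 150 151]
217 [ 27  21  41  92 124  81  31  24  17  10  20  40  88 129 151 153 153 152
 153 151 154 153 152 152 153 151 151 152 152 150 152 150]
218 [ 27  47  75 119 146 109  68  50  32  17  23  41  87 130 151 154 154 154
 153 153 153 152 152 153 152 152 152 152 152 151 151 151]
219 [ 37  80 128 153 167 150 128 107  77  57  33  41  86 128 149 152 152 154
 152 152 152 152 152 151 153 153 151 152 152 151 151 151]
220 [ 53 113 162 176 180 178 169 157 134 110  77  71  96 134 150 152 151 152
 150 152 153 151 151 151 153 152 153 151 151 150 152 151]
221 [ 60 126 173 182 183 181 181 179 172 158 137 122 129 150 155 154 152 153
 153 150 152 150 152 150 149 149 151 149 151 150 151 150]
222 [ 74 131 166 173 171 171 178 180 182 177 173 165 164 166 165 160 157 154
 151 151 151 151 152 152 151 152 151 150 150 149 149 150]
223 [ 75 123 145 147 146 147 161 171 181 183 185 181 181 180 179 172 167 163
 160 153 152 152 152 151 152 151 151 150 150 150 150 150]
224 [ 58  99 112 117
[... 2394 characters left out ...]
49 150 151 150]
242 [ 83  75  77  74  73  80  97 115 126 131 129 124 118 112 113 117 127 137
 136 114 108 124 141 148 148 146 147 149 148 148 151 149]
243 [ 81  77  75  73  73  68  75  88 107 128 139 136 129 127 119 115 117 117
 112 105 115 137 146 148 146 148 148 149 148 150 149 150]
244 [ 80  81  78  74  69  68  72  76  87 110 129 142 143 139 134 128 121 118
 112 118 133 145 146 148 149 147 149 149 147 150 147 150]
245 [ 81  78  78  74  68  66  70  71  74  88 115 140 147 149 146 143 135 130
 127 133 145 147 149 148 149 148 150 149 149 150 148 150]
[0.53641212 0.07851599] [-0.04770379  0.04945665  0.235594   -0.00071627 -0.47680033] [[234.62586249 231.49776683]
 [236.09856745 247.04639934]]
```

```bash
cat > rel.py <<'E'
from h import *
def held(im,L,b,c0,yawd,zs,p0,thr=165):
    "position of a held piece (top face at z) from the part right of column c0"
    m=max(blobs(im,lambda c:c.min(2)>thr,b,20),key=lambda q:q[2]); mask=m[0]; k=int((c0-b[0])*4); out=[]
    for z in zs:
        def cost(q):
            uv=(proj("side",boxpts(L,.05,.0005,q[0],q[1],z,np.radians(yawd)))-[b[0],b[1]]+.375)*4; rr=np.zeros_like(mask)
            cv2.fillConvexPoly(rr,cv2.convexHull((uv*16).round().astype(np.int32)),1,8,4); return np.sum((rr!=mask)[:,k:])
        s=min((minimize(cost,[p0[0]+dx,p0[1]],method="Nelder-Mead",options=dict(initial_simplex=[[p0[0]+dx,p0[1]],[p0[0]+dx+.004,p0[1]],[p0[0]+dx,p0[1]+.004]])) for dx in(-.008,-.004,0,.004)),key=lambda s:s.fun)
        out.append((z,s.x,s.fun))
    return out,mask[:,k:].sum()
E
python3 - <<'E'
from rel import *
im=cv2.imread("pics/s3f.png")[:,:,::-1]
p,r=pose();print(p)
o,a=held(im,.12,(236,215,268,246),246,168.97,(.152,.156,.16),p[:2])
print(a)
for z,x,c in o:
    print(z,x.round(4),c,"offset in tool x,y mm",(r.inv().apply([x[0]-p[0],x[1]-p[1],0])*1e3).round(1), proj("side",[[*x,z]])[0].round(2))
print("post tip predicted", [ (z,proj("side",[.5365,.084,z])[0].round(2)) for z in(.059,.127,.158)])
print("jac",(proj("side",[.54,.08,.15])-proj("side",[.53,.08,.15])),(proj("side",[.53,.09,.15])-proj("side",[.53,.08,.15])),(proj("side",[.53,.08,.16])-proj("side",[.53,.08,.15])))
E
```

```text
[0.52968225 0.08348389 0.15635939]
3227
0.152 [0.5275 0.077 ] 83.0 offset in tool x,y mm [ 0.9 -6.8  0. ] [237.41 225.83]
0.156 [0.5265 0.0804] 94.0 offset in tool x,y mm [ 2.5 -3.7  0. ] [237.19 225.86]
0.16 [0.5255 0.0837] 105.0 offset in tool x,y mm [ 4.2 -0.6  0. ] [237.   225.87]
post tip predicted [(0.059, array([235.33, 248.53])), (0.127, array([233.82, 232.99])), (0.158, array([233.08, 225.42]))]
jac [[-3.51376693 -0.93809435]] [[-1.43787633  2.76912406]] [[-0.22190215 -2.48769453]]
```

Call:
move_arm(series=[4.5, -0.9, 0.1, 0, 0, 0, 0, 4.5, 0, 0, 0, 0, 0, 0, 4.5, 0, 0, 1, 0, 0, 0, 4.5, 0, 0, 1, 0, 0, 0, 4.5, 0, 0, 0, 0, 0, 0])

```text
time: 6.55
tool_pos: [0.5383, 0.0819, 0.1354]
tcp_rot: [-0.303, -3.124, 0.001]
wrist_force: [0.5, 0.2, -1.7]
width: 0.554
grip_force: 62.2
```

Call:
move_arm(series=[4.5, 0, 0, 0.5, 0, 0, 0, 4.5, 0, 0, 0.5, 0, 0, 0, 4.5, 0, 0, 0, 0, 0, 0])

```text
time: 6.92
tool_pos: [0.5394, 0.082, 0.1268]
tcp_rot: [-0.303, -3.126, 0.0]
wrist_force: [-0.4, -0.1, -1.3]
width: 0.554
grip_force: 62.2
```

Run:
```python
from h import *
im=read_camera("side"); cv2.imwrite("pics/s4f.png",im[:,:,::-1])
cv2.imwrite("pics/s4.png",cv2.resize(im[180:270,180:300],(800,600),interpolation=3)[:,:,::-1])
p,r=pose();print(p,yaw(r)); s=read_state();print(s["wrist_force"],s["torque"],s["width"])
```

```text
[0.53966405 0.08200197 0.12709597] 168.92410353332122
[ 0.11614032 -0.70732041 -1.79701047] [0.04089485 0.01034587 0.02040527] 0.5560241793179473
```

View pics/s4.png

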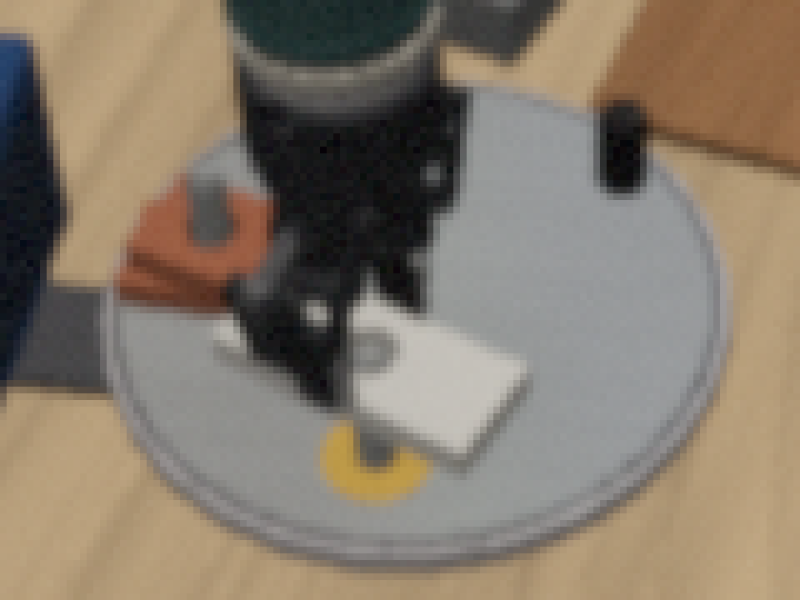

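The post tip shows inside the hole at (372,350), and there's no contact force. I'll lower further.

Call:
move_arm(series=[4.5, 0, 0, 1, 0, 0, 0, 4.5, 0, 0, 1, 0, 0, 0, 4.5, 0, 0, 1, 0, 0, 0, 4.5, 0, 0, 0, 0, 0, 0])

```text
time: 7.48
tool_pos: [0.5386, 0.0819, 0.0957]
tcp_rot: [-0.303, -3.124, 0.001]
wrist_force: [-0.2, 0.6, -0.6]
width: 0.557
grip_force: 62.2
```

Call:
move_arm(series=[4.5, 0, 0, 1, 0, 0, 0, 4.5, 0, 0, 1, 0, 0, 0, 4.5, 0, 0, 0, 0, 0, 0, 4.5, 0, 0, 0.4, 0, 0, 0, 4.5, 0, 0, 0, 0, 0, 0])

```text
time: 8.1
tool_pos: [0.5417, 0.0823, 0.0763]
tcp_rot: [0.304, 3.123, 0.002]
wrist_force: [-3.5, 0.0, 14.4]
width: 0.558
grip_force: 64.2
```

Call:
move_arm(series=[6.5, 0, 0, -0.2, 0, 0, 0, 6.5, 0, 0, 0, 0, 0, 0, 7.5, 0, 0, 0, 0, 0, 0, 7.5, 0, 0, -2, 0, 0, 0, 7.5, 0, 0, -5, 0, 0, 0])

```text
time: 8.72
tool_pos: [0.5367, 0.0817, 0.1423]
tcp_rot: [-0.302, -3.119, 0.003]
wrist_force: [1.1, -0.2, -0.1]
width: 0.88
grip_force: 0.0
```

Call:
move_arm(series=[8.5, 0, 0, -5, 0, 0, 0, 8.5, 0, 0, -5, 0, 0, 0])

```text
time: 8.98
tool_pos: [0.5394, 0.082, 0.2462]
tcp_rot: [-0.303, -3.126, 0.0]
wrist_force: [0.4, 0.4, 0.6]
width: 0.999
grip_force: 0.0
```

Run:
```python
from h import *
im=read_camera("side"); cv2.imwrite("pics/s5f.png",im[:,:,::-1])
p,r=pose();print(p,yaw(r))
bs=(140,270,300,384)
for x in blobs(im,lambda c:c.min(2)>140,bs,60): print(np.round(x[1],1),x[2])
b=(195,200,300,275)
w=max(blobs(im,lambda c:c.min(2)>167,b,100),key=lambda q:q[2]);print(w[1:])
for z in(.075,.079,.085):
    q=fit({"side":(w[0],b)},.12,.05,.0005,(.5365,.083),False,z);print(z,q[0].round(4),q[1])
plan([(.47,.17,.22,169),(.57,.246,.15,169),(.57,.246,.055,169),(.57,.246,.018,169,2)])
```

```text
[0.5433833  0.08246744 0.25461841] 168.93235137197215
[175.1 353. ] 534.875
[201.6 302.2] 662.8125
((236.36564789133064, 244.44373029419432), 439.40625)
0.075 [ 0.5376  0.0779 -0.1784] 0.39134628634421936
0.079 [0.5376 0.0804 2.9648] 0.4040237012539617
0.085 [ 0.5345  0.0852 -0.1667] 0.42496899545266636
from [0.5434 0.0825 0.2546] yaw 168.9
[8.5,2.97,2.39,1.13,0.2,0.6,-0, 8.5,2.96,2.39,1.15,-0,0,-0, 8.5,2.97,2.4,1.15,-0,0,-0.1, |, 8.5,-2.79,3.12,2.34,-0,0,0, 8.5,-2.79,3.12,2.33,-0,0,0]
[8.5,-2.79,3.12,2.34,-0,0,0, |, 8.5,-0,0,4.75,-0,0,0, 8.5,-0,0.01,4.75,-0,0,0, |, 8.5,0,-0,1.85,-0,0,0, 8.5,0,-0,1.85,-0,0,0]
[|]
end [0.57  0.246 0.018] 169.0
```

Call:
move_arm(series=[8.5, 3, 2.4, 1.1, 0, 0, 0, 8.5, 3, 2.4, 1.1, 0, 0, 0, 8.5, 3, 2.4, 1.1, 0, 0, 0, 8.5, -2.8, 3.1, 2.3, 0, 0, 0, 8.5, -2.8, 3.1, 2.3, 0, 0, 0])

```text
time: 9.65
tool_pos: [0.5324, 0.2211, 0.1657]
tcp_rot: [0.302, 3.126, 0.0]
wrist_force: [1.1, 0.7, 0.4]
width: 0.995
grip_force: 0.0
```

Call:
move_arm(series=[8.5, -2.8, 3.1, 2.3, 0, 0, 0, 8.5, 0, 0, 4.7, 0, 0, 0, 8.5, 0, 0, 2, 0, 0, 0, 8.5, 0, 0, 0, 0, 0, 0, 8.5, 0, 0, 0, 0, 0, 0])

```text
time: 10.28
tool_pos: [0.5665, 0.2453, 0.0779]
tcp_rot: [0.303, 3.125, 0.002]
wrist_force: [0.5, 0.1, 0.6]
width: 0.997
grip_force: 0.0
```

Run:
```python
from h import *
im=read_camera("side")
p,r=pose();print(p,r.as_rotvec())
plan([(.5695,.2457,.03,169,3),(.5695,.2457,.0165,169,2)])
for x in blobs(im,lambda c:c.min(2)>140,(140,270,300,384),40): print(np.round(x[1],1),x[2])
```

```text
[0.5669591  0.2454527  0.07847626] [3.03207777e-01 3.12372625e+00 2.48672583e-03]
from [0.567  0.2455 0.0785] yaw 168.9
[8.5,-0.11,0.03,2.42,0.1,0.2,-0, 8.5,-0.13,0.04,2.43,0,-0,-0.1, |, 8.5,0,-0,1.35,0,-0,0, |]
end [0.5695 0.2457 0.0165] 169.0
[175.1 353. ] 559.9375
[205.  303.4] 552.90625
```

Call:
move_arm(series=[8.5, -0.1, 0, 2.4, 0, 0, 0, 8.5, -0.1, 0, 2.4, 0, 0, 0, 8.5, 0, 0, 1.3, 0, 0, 0, 8.5, 0, 0, 0, 0, 0, 0])

```text
time: 10.82
tool_pos: [0.5674, 0.2446, 0.0154]
tcp_rot: [-0.303, -3.127, 0.0]
wrist_force: [0.1, -0.8, -0.7]
width: 0.995
grip_force: 0.0
```

Call:
move_arm(series=[4.5, 0, 0, 0, 0, 0, 0, 4.5, 0, 0, 0, 0, 0, 0, 4.5, 0, 0, 0, 0, 0, 0, 4.5, 0, 0, 0, 0, 0, 0, 4.5, 0, 0, 0, 0, 0, 0])

```text
time: 11.45
tool_pos: [0.5691, 0.2454, 0.0172]
tcp_rot: [0.303, 3.124, 0.002]
wrist_force: [-0.6, 0.0, 6.7]
width: 0.558
grip_force: 62.0
```

Call:
move_arm(series=[4.5, 0, 0, -1, 0, 0, 0, 4.5, 0, 0, -3, 0, 0, 0, 4.5, 0, 0, -5, 0, 0, 0, 4.5, 0, 0, -5, 0, 0, 0, 4.5, 0, 0, 0, 0, 0, 0])

```text
time: 12.08
tool_pos: [0.5713, 0.2461, 0.1617]
tcp_rot: [0.302, 3.117, 0.008]
wrist_force: [1.6, 0.0, -1.1]
width: 0.555
grip_force: 61.9
```

Run:
```python
from h import *
p,r=pose();s=read_state();print(s["width"],s["grip_force"],s["wrist_force"])
plan([(.539,.083,.165,169,4)],g=4.5)
im=read_camera("side"); cv2.imwrite("pics/s6f.png",im[:,:,::-1])
```

```text
0.5549773504868377 61.946442648768425 [ 1.60237277  0.03821144 -1.07782903]
from [0.5713 0.2461 0.1617] yaw 168.9
[4.5,0.01,-3.33,-0.08,0.3,0.5,-0, 4.5,0.01,-3.32,-0.07,0,0,-0, 4.5,0,-3.33,-0.07,0,0,-0, 4.5,0.01,-3.32,-0.07,0,0,-0.1, 4.5,0.01,-3.33,-0.06,0,0,0]
[|]
end [0.539 0.083 0.165] 169.0
```

Call:
move_arm(series=[4.5, 0.1, -3.3, -0.1, 0, 0, 0, 4.5, 0.1, -3.3, -0.1, 0, 0, 0, 4.5, 0.1, -3.3, -0.1, 0, 0, 0, 4.5, 0.1, -3.3, -0.1, 0, 0, 0, 4.5, 0, -3.3, -0.1, 0, 0, 0])

```text
time: 12.75
tool_pos: [0.5297, 0.0824, 0.1579]
tcp_rot: [-0.302, -3.123, 0.001]
wrist_force: [0.6, -0.5, -0.9]
width: 0.556
grip_force: 62.0
```

Call:
move_arm(series=[4.5, 0, 0, 0, 0, 0, 0, 4.5, 0, 0, 0, 0, 0, 0])

```text
time: 13.0
tool_pos: [0.531, 0.0837, 0.1589]
tcp_rot: [-0.304, -3.124, 0.0]
wrist_force: [-0.2, 0.7, -0.4]
width: 0.558
grip_force: 62.0
```

Run:
```python
from rel import *
im=read_camera("side"); cv2.imwrite("pics/s7f.png",im[:,:,::-1])
cv2.imwrite("pics/s7.png",cv2.resize(im[180:270,180:300],(800,600),interpolation=3)[:,:,::-1])
p,r=pose();print(p,yaw(r))
o,a=held(im,.1,(236,210,268,243),245,yaw(r),(p[2]+.0025,p[2]+.006),p[:2]); print(a)
for z,x,c in o:
    print(z,x.round(4),c,"offset",(r.inv().apply([x[0]-p[0],x[1]-p[1],0])*1e3).round(1), proj("side",[[*x,z]])[0].round(2))
    a=proj("side",[.5365,.084,.059])[0];b=proj("side",[.5365,.084,p[2]+.0025])[0];print("want",np.r_[236.15,248.0]+b-a)
```

```text
[0.53138692 0.08400946 0.15923103] 168.93110793450512
1916
0.1617310279705748 [0.532  0.0821] 81.0 offset [-1.  -1.8 -0. ] [234.86 224.38]
want [233.80675618 223.95528295]
0.1652310279705748 [0.5309 0.0848] 84.0 offset [0.6 0.7 0. ] [234.78 224.36]
want [233.80675618 223.95528295]
```

View pics/s7.png

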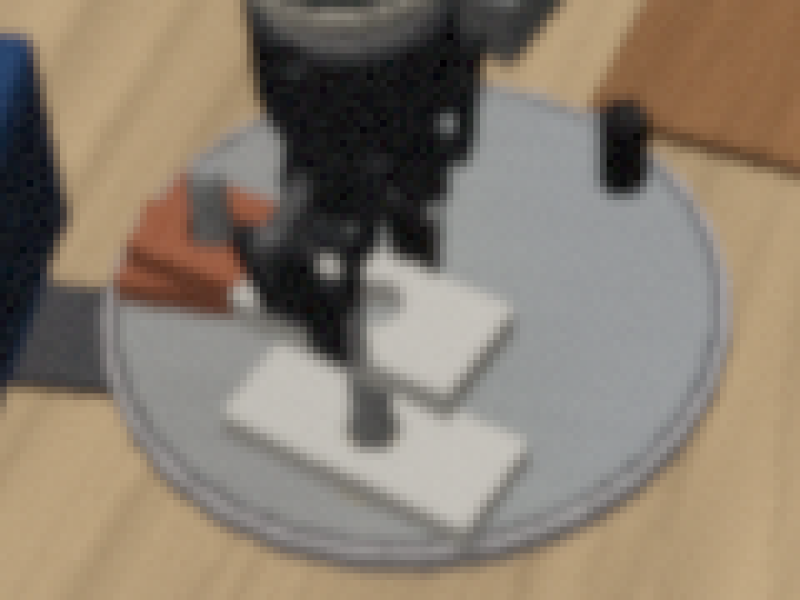

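120 sits home on post A at (375,440), and the 100 hangs above it with its hole about 3.5 mm short in +x.

Call:
move_arm(series=[4.5, -0.35, 0, 0, 0, 0, 0, 4.5, 0, 0, 1, 0, 0, 0, 4.5, 0, 0, 1, 0, 0, 0, 4.5, 0, 0, 1, 0, 0, 0, 4.5, 0, 0, 0, 0, 0, 0])

```text
time: 13.68
tool_pos: [0.5341, 0.0828, 0.1286]
tcp_rot: [-0.303, -3.124, 0.001]
wrist_force: [-0.2, 0.6, -1.1]
width: 0.559
grip_force: 62.0
```

Call:
move_arm(series=[4.5, 0, 0, 0.5, 0, 0, 0, 4.5, 0, 0, 0.5, 0, 0, 0, 4.5, 0, 0, 0, 0, 0, 0])

```text
time: 14.05
tool_pos: [0.5351, 0.0829, 0.1199]
tcp_rot: [-0.303, -3.126, 0.0]
wrist_force: [-0.2, -0.2, -0.8]
width: 0.555
grip_force: 62.0
```

Call:
move_arm(series=[4.5, 0, 0, 1, 0, 0, 0, 4.5, 0, 0, 1, 0, 0, 0, 4.5, 0, 0, 0.5, 0, 0, 0, 4.5, 0, 0, 0.3, 0, 0, 0, 4.5, 0, 0, 0, 0, 0, 0])

```text
time: 14.68
tool_pos: [0.5357, 0.083, 0.0924]
tcp_rot: [0.303, 3.126, 0.0]
wrist_force: [-0.5, -0.4, -0.5]
width: 0.556
grip_force: 62.0
```

Call:
move_arm(series=[4.5, 0, 0, 0, 0, 0, 0])

```text
time: 14.8
tool_pos: [0.5355, 0.0829, 0.0923]
tcp_rot: [0.303, 3.127, 0.0]
wrist_force: [0.2, 0.4, -0.9]
width: 0.559
grip_force: 62.0
```

Call:
move_arm(series=[4.5, 0, 0, 0.2, 0, 0, 0, 4.5, 0, 0, 0.2, 0, 0, 0, 4.5, 0, 0, 0, 0, 0, 0])

```text
time: 15.18
tool_pos: [0.5376, 0.0833, 0.0921]
tcp_rot: [0.304, 3.123, 0.002]
wrist_force: [-4.6, -0.7, 17.4]
width: 0.555
grip_force: 64.1
```

Call:
move_arm(series=[6.5, 0, 0, -0.3, 0, 0, 0, 6.5, 0, 0, 0, 0, 0, 0, 7.5, 0, 0, 0, 0, 0, 0, 7.5, 0, 0, -2, 0, 0, 0, 7.5, 0, 0, -5, 0, 0, 0])

```text
time: 15.8
tool_pos: [0.5324, 0.0826, 0.1582]
tcp_rot: [-0.302, -3.119, 0.003]
wrist_force: [0.9, 0.4, 0.5]
width: 0.879
grip_force: 0.0
```

Call:
move_arm(series=[8.5, 0, 0, -5, 0, 0, 0, 8.5, 0, 3, -2, 0, 0, 0, 8.5, 0, 6, 0, 0, 0, 0, 8.5, 0, 6, 0, 0, 0, 0, 8.5, 0, 6, 1, 0, 0, 0])

```text
time: 16.42
tool_pos: [0.5766, 0.2909, 0.2219]
tcp_rot: [0.303, 3.125, 0.001]
wrist_force: [0.9, -0.9, -0.6]
width: 0.993
grip_force: 0.0
```

Run:
```python
from h import *
im=read_camera("side")
cv2.imwrite("pics/s8f.png",im[:,:,::-1])
p,r=pose();print(p,yaw(r))
for x in blobs(im,lambda c:c.min(2)>140,(130,270,300,384),40):
    print(np.round(x[1],1),x[2]); q=fit({"side":(x[0],(130,270,300,384))},.06,.05,.0005,(.57,.387),False,.0195);print(q[0].round(4),q[1])
plan([(.5697,.3865,.12,167.3),(.5697,.3865,.055,167.3,3.5),(.5697,.3865,.0165,167.3,2)])
```

```text
[0.57612406 0.29782918 0.21908366] 169.07314035445253
[171.6 366.1] 606.0625
[0.5623 0.4165 2.9147] 0.039683345174058665
from [0.5761 0.2978 0.2191] yaw 169.1
[8.5,0.77,2.84,3.32,0.3,-0.1,0.6, 8.5,0.8,2.85,3.3,0,0,0.6, 8.5,0.83,2.85,3.3,0,0,0.6, |, 8.5,0,-0,3.25,0,0,-0, 8.5,0,-0,3.25,0,0,-0]
[|, 8.5,0,-0,1.93,0,0,-0, 8.5,0.01,-0,1.92,0,0,-0, |]
end [0.5697 0.3865 0.0165] 167.3
```

```bash
python3 - <<'E'
import cv2,numpy as np
a=cv2.imread("pics/s8f.png")
cv2.imwrite("pics/s8.png",np.hstack([cv2.resize(a[324:384,140:220],(400,300),interpolation=3),cv2.resize(a[210:270,190:270],(400,300),interpolation=3)]))
E
python3 - <<'E'
import sys; sys.path.insert(0,'.')
from h import *
plan([(.5623,.4165,.12,167.0),(.5623,.4165,.045,167,4)])
im=read_camera("top"); cv2.imwrite("pics/t8f.png",im[:,:,::-1])
for x in blobs(im,lambda c:c.min(2)>140,(108,165,145,215),20): print(np.round(x[1],1),x[2],plane("top",x[1],.0195)[0].round(4))
E
```

```text
from [0.5761 0.2978 0.2191] yaw 169.1
[8.5,1.2,3.78,3.32,0.3,-0.1,0.7, 8.5,1.25,3.78,3.31,0,0,0.7, 8.5,1.29,3.77,3.3,0,0,0.7, |, 8.5,0,-0,3.75,0,0,-0, 8.5,0.01,-0.01,3.75,0,0,-0]
[|]
end [0.5623 0.4165 0.045 ] 167.0
[119.2 187.3] 60.84375 [0.557  0.432  0.0195]
```

View pics/s8.png

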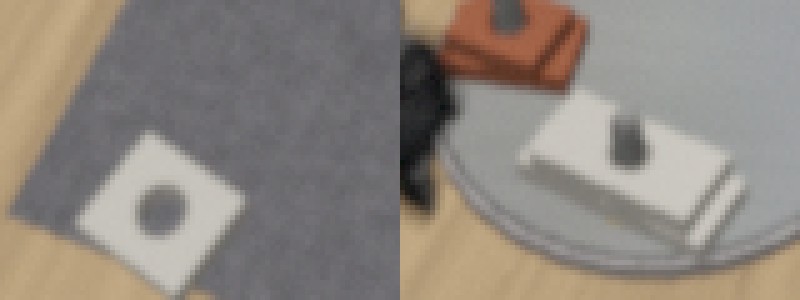

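The 60 was knocked to the mat's left edge and still lies flat. On the wheel, 120 and 100 are stacked home. I'll re-aim at (0.562,0.4165).

Call:
move_arm(series=[8.5, 1.2, 3.8, 3.3, 0, 0, 0.7, 8.5, 1.2, 3.8, 3.3, 0, 0, 0.7, 8.5, 1.3, 3.8, 3.3, 0, 0, 0.7, 8.5, 0, 0, 3.7, 0, 0, 0, 8.5, 0, 0, 3, 0, 0, 0])

```text
time: 17.15
tool_pos: [0.5616, 0.4075, 0.0528]
tcp_rot: [-0.359, -3.119, 0.003]
wrist_force: [0.6, -0.1, -0.5]
width: 0.997
grip_force: 0.0
```

Call:
move_arm(series=[8.5, 0, 0, 0, 0, 0, 0, 8.5, 0, 0, 0, 0, 0, 0])

```text
time: 17.4
tool_pos: [0.5634, 0.4079, 0.0562]
tcp_rot: [0.361, 3.12, 0.001]
wrist_force: [0.0, 0.0, 0.9]
width: 0.994
grip_force: 0.0
```

Run:
```python
from h import *
plan([(.5623,.4165,.032,167.0,3),(.5623,.4165,.0165,167,2)])
```

```text
from [0.5634 0.4079 0.0562] yaw 166.8
[8.5,0.31,0.81,2.42,0,0,-0.2, |, 8.5,-0,-0.01,1.55,0,0,-0, |]
end [0.5623 0.4165 0.0165] 167.0
```

Call:
move_arm(series=[8.5, 0.3, 0.8, 1.4, 0, 0, 0, 8.5, 0, 0, 1, 0, 0, 0, 8.5, 0, 0, 1.5, 0, 0, 0, 8.5, 0, 0, 0, 0, 0, 0])

```text
time: 17.9
tool_pos: [0.5601, 0.4155, 0.0138]
tcp_rot: [-0.36, -3.118, 0.004]
wrist_force: [-0.0, 0.3, -0.5]
width: 0.993
grip_force: 0.0
```

Call:
move_arm(series=[4.5, 0, 0, 0, 0, 0, 0, 4.5, 0, 0, 0, 0, 0, 0, 4.5, 0, 0, 0, 0, 0, 0, 4.5, 0, 0, 0, 0, 0, 0, 4.5, 0, 0, 0, 0, 0, 0])

```text
time: 18.52
tool_pos: [0.5626, 0.4172, 0.0175]
tcp_rot: [0.36, 3.119, 0.002]
wrist_force: [-0.7, 0.2, 6.7]
width: 0.557
grip_force: 62.3
```

Call:
move_arm(series=[4.5, 0, 0, -1, 0, 0, 0, 4.5, 0, 0, -3, 0, 0, 0, 4.5, 0, 0, -5, 0, 0, 0, 4.5, 0, 0, -6, 0, 0, 0, 4.5, 0, 0, 0, 0, 0, 0])

```text
time: 19.15
tool_pos: [0.5652, 0.4191, 0.1742]
tcp_rot: [0.359, 3.111, 0.013]
wrist_force: [1.2, 0.8, -0.3]
width: 0.554
grip_force: 61.8
```

Run:
```python
from h import *
plan([(.5355,.083,.172,169,5)],g=4.5)
im=read_camera("side"); cv2.imwrite("pics/s9f.png",im[:,:,::-1])
```

```text
from [0.5652 0.4191 0.1742] yaw 166.8
[4.5,-0.68,-4.77,-0.01,0.5,0.5,-0.3, 4.5,-0.66,-4.77,0.03,0,-0,-0.3, 4.5,-0.63,-4.78,0.03,0,-0,-0.3, 4.5,-0.61,-4.78,0.03,0,-0,-0.3, 4.5,-0.58,-4.79,0.03,0,-0,-0.4]
[4.5,-0.55,-4.79,0.03,0,-0,-0.3, 4.5,-0.52,-4.79,0.03,0,-0,-0.3, |]
end [0.5355 0.083  0.172 ] 169.0
```

Call:
move_arm(series=[4.5, -0.6, -4.8, 0, 0, 0, -0.3, 4.5, -0.6, -4.8, 0, 0, 0, -0.3, 4.5, -0.6, -4.8, 0, 0, 0, -0.3, 4.5, -0.6, -4.8, 0, 0, 0, -0.3, 4.5, -0.6, -4.8, 0, 0, 0, -0.3])

```text
time: 19.82
tool_pos: [0.5365, 0.1739, 0.1638]
tcp_rot: [-0.318, -3.121, 0.003]
wrist_force: [0.7, 0.2, -0.9]
width: 0.555
grip_force: 61.9
```

Call:
move_arm(series=[4.5, -0.6, -4.8, 0, 0, 0, -0.3, 4.5, -0.5, -4.8, 0, 0, 0, -0.3, 4.5, 0, 0, 0, 0, 0, 0, 4.5, 0, 0, 0, 0, 0, 0])

```text
time: 20.32
tool_pos: [0.5292, 0.0796, 0.1648]
tcp_rot: [-0.304, -3.124, -0.0]
wrist_force: [0.0, 0.7, -0.7]
width: 0.554
grip_force: 61.9
```

Run:
```python
from rel import *
im=read_camera("side"); cv2.imwrite("pics/s10f.png",im[:,:,::-1])
cv2.imwrite("pics/s10.png",cv2.resize(im[170:260,180:300],(800,600),interpolation=3)[:,:,::-1])
p,r=pose();print(p,yaw(r),read_state()["width"])
plan([(.5355,.083,p[2],169,5)],g=4.5)
o,a=held(im,.06,(236,200,268,240),242,yaw(r),(p[2]+.0025,p[2]+.006),p[:2]); print(a)
for z,x,c in o:
    print(z,x.round(4),c,"offset",(r.inv().apply([x[0]-p[0],x[1]-p[1],0])*1e3).round(1), proj("side",[[*x,z]])[0].round(2))
    a=proj("side",[.5365,.084,.059])[0];b=proj("side",[.5365,.084,p[2]+.0025])[0];print("want",np.r_[236.15,248.0]+b-a)
```

```text
[0.52957508 0.08020487 0.16513952] 168.93395021615126 0.5553182563373261
from [0.5296 0.0802 0.1651] yaw 168.9
[4.5,-0.53,0.39,-0,-0,-0.1,-0.1, |]
end [0.5355 0.083  0.1651] 169.0
1125
0.16763952349929195 [0.5302 0.0813] 98.0 offset [-0.4  1.2 -0. ] [235.47 222.85]
want [233.66159467 222.46573783]
0.17113952349929196 [0.5293 0.0847] 98.0 offset [1.1 4.3 0. ] [235.23 222.96]
want [233.66159467 222.46573783]
```

View pics/s10.png

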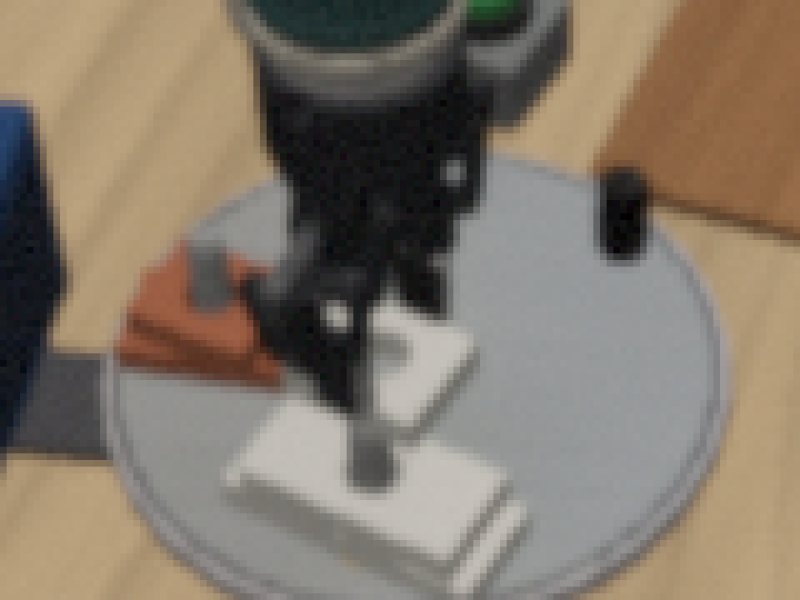

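The 60 is held with its hole at (390,345), and the stack below looks good. It needs to shift about 5 mm in +x and 2 mm in +y.

Call:
move_arm(series=[4.5, -0.5, 0.3, 0, 0, 0, 0, 4.5, 0, 0, 1, 0, 0, 0, 4.5, 0, 0, 1, 0, 0, 0, 4.5, 0, 0, 1, 0, 0, 0, 4.5, 0, 0, 0, 0, 0, 0])

```text
time: 21.0
tool_pos: [0.5345, 0.0818, 0.1346]
tcp_rot: [-0.303, -3.124, 0.0]
wrist_force: [-0.0, 1.6, -0.8]
width: 0.554
grip_force: 61.9
```

Call:
move_arm(series=[4.5, 0, 0, 0.5, 0, 0, 0, 4.5, 0, 0, 0.5, 0, 0, 0, 4.5, 0, 0, 0.5, 0, 0, 0, 4.5, 0, 0, 0, 0, 0, 0])

```text
time: 21.5
tool_pos: [0.5355, 0.0816, 0.1208]
tcp_rot: [-0.303, -3.126, -0.0]
wrist_force: [-0.2, 0.8, -1.0]
width: 0.552
grip_force: 61.9
```

Call:
move_arm(series=[4.5, 0, 0.1, 0.5, 0, 0, 0, 4.5, 0, 0, 0.5, 0, 0, 0, 4.5, 0, 0, 0.3, 0, 0, 0, 4.5, 0, 0, 0.2, 0, 0, 0, 4.5, 0, 0, 0, 0, 0, 0])

```text
time: 22.12
tool_pos: [0.5376, 0.0827, 0.1085]
tcp_rot: [0.304, 3.124, 0.001]
wrist_force: [-2.4, 0.6, 8.6]
width: 0.553
grip_force: 63.2
```

Call:
move_arm(series=[4.5, 0, 0, 0.1, 0, 0, 0, 4.5, 0, 0, 0, 0, 0, 0])

```text
time: 22.38
tool_pos: [0.538, 0.0828, 0.1084]
tcp_rot: [0.304, 3.123, 0.002]
wrist_force: [-3.5, 0.1, 13.2]
width: 0.557
grip_force: 63.7
```

Call:
move_arm(series=[6.5, 0, 0, -0.3, 0, 0, 0, 6.5, 0, 0, 0, 0, 0, 0, 7.5, 0, 0, 0, 0, 0, 0, 7.5, 0, 0, -2, 0, 0, 0, 7.5, 0, 0, -5, 0, 0, 0])

```text
time: 23.0
tool_pos: [0.5331, 0.0822, 0.1752]
tcp_rot: [-0.302, -3.119, 0.003]
wrist_force: [0.9, 0.1, -0.5]
width: 0.877
grip_force: 0.0
```

Call:
move_arm(series=[8.5, 0, 0, -5, 0, 0, 0, 8.5, 0, 0, 0, 0, 0, 0])

```text
time: 23.25
tool_pos: [0.5393, 0.0829, 0.2335]
tcp_rot: [0.302, 3.118, 0.003]
wrist_force: [0.5, 0.2, 1.0]
width: 0.994
grip_force: 0.0
```

Run:
```python
from h import *
plan([(.4874,-.1005,.2,90,5)],g=8.5)
im=read_camera("side"); cv2.imwrite("pics/s11f.png",im[:,:,::-1])
```

```text
from [0.5393 0.0829 0.2335] yaw 168.9
[8.5,0.2,-2.38,0.41,0.2,0.5,9.9, 8.5,-0.21,-2.37,0.42,0,0,9.8, 8.5,-0.62,-2.3,0.42,0,0,9.9, 8.5,-1,-2.16,0.42,0,0,9.9, 8.5,-1.36,-1.96,0.42,0,0,9.8]
[8.5,-1.67,-1.7,0.42,0,0,9.9, 8.5,-1.94,-1.38,0.41,0,0,9.9, 8.5,-2.15,-1.03,0.42,0,-0,9.8, |]
end [ 0.4874 -0.1005  0.2   ] 90.0
```

Call:
move_arm(series=[8.5, 0.2, -2.4, 0.4, 0, 0, 9.9, 8.5, -0.2, -2.4, 0.4, 0, 0, 9.8, 8.5, -0.6, -2.3, 0.4, 0, 0, 9.9, 8.5, -1, -2.2, 0.4, 0, 0, 9.9, 8.5, -1.4, -2, 0.4, 0, 0, 9.8])

```text
time: 23.92
tool_pos: [0.501, -0.0338, 0.2056]
tcp_rot: [-1.585, -2.708, 0.003]
wrist_force: [0.4, -0.5, 0.2]
width: 0.996
grip_force: 0.0
```

Call:
move_arm(series=[8.5, -1.7, -1.7, 0.4, 0, 0, 9.9, 8.5, -1.9, -1.4, 0.4, 0, 0, 9.9, 8.5, -2.1, -1, 0.4, 0, 0, 9.8, 8.5, 0, 0, 0, 0, 0, 0, 8.5, 0, 0, 0, 0, 0, 0])

```text
time: 24.55
tool_pos: [0.4827, -0.101, 0.1951]
tcp_rot: [-2.217, -2.222, 0.001]
wrist_force: [-0.3, 0.3, 0.4]
width: 0.999
grip_force: 0.0
```

Run:
```python
from h import *
plan([(.4874,-.1005,.13,90,3.5),(.4874,-.1005,.088,90,2.1)],g=8.5)
im=read_camera("side"); cv2.imwrite("pics/s11f.png",im[:,:,::-1])
cv2.imwrite("pics/s11.png",cv2.resize(im[150:270,170:330],(800,600),interpolation=3)[:,:,::-1])
```

```text
from [ 0.4827 -0.101   0.1951] yaw 90.1
[8.5,0.02,0.24,3.25,-0.1,-0.1,0.1, 8.5,0.02,0.23,3.26,-0,0,0, |, 8.5,0,0,2.1,-0,0,0, 8.5,0.01,0.01,2.1,-0,0,0, |]
end [ 0.4874 -0.1005  0.088 ] 90.0
```

View pics/s11.png

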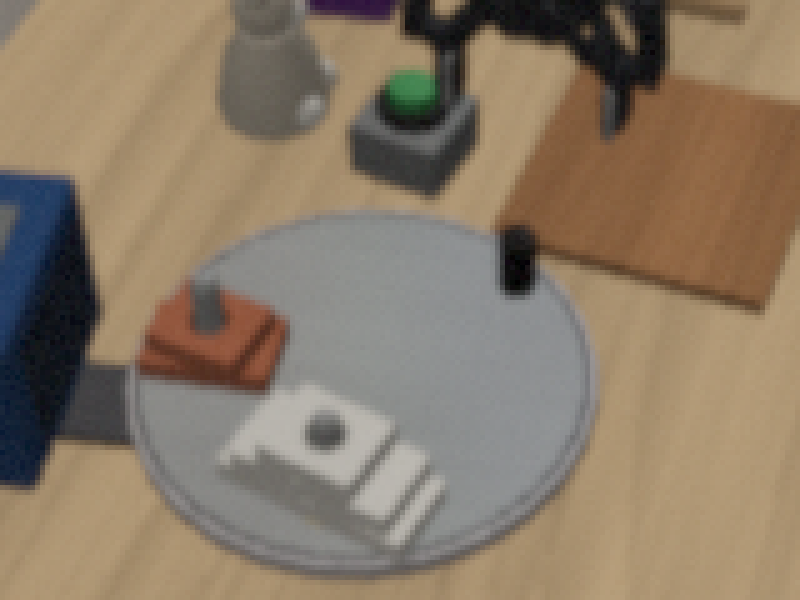

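All three white pieces are stacked home on post A at (325,430), longest lowest. The open gripper hangs above the knob at (517,250).

Call:
move_arm(series=[8.5, 0, 0.3, 3.2, 0, 0, 0, 8.5, 0, 0.2, 3.2, 0, 0, 0, 8.5, 0, 0, 2.1, 0, 0, 0, 8.5, 0, 0, 2.1, 0, 0, 0, 8.5, 0, 0, 0, 0, 0, 0], grip_force=25)

```text
time: 25.22
tool_pos: [0.4868, -0.1002, 0.0884]
tcp_rot: [-2.216, -2.221, 0.003]
wrist_force: [-0.5, 0.1, 0.8]
width: 0.996
grip_force: 0.0
```

Call:
move_arm(series=[2, 0, 0, 0, 0, 0, 0, 2, 0, 0, 0, 0, 0, 0, 2, 0, 0, 0, 0, 0, 0, 2, 0, 0, 0, 0, 0, 0, 2, 0, 0, 0, 0, 0, 0])

```text
time: 25.85
tool_pos: [0.4893, -0.1016, 0.0912]
tcp_rot: [2.22, 2.221, 0.002]
wrist_force: [0.8, 1.4, 3.5]
width: 0.267
grip_force: 25.7
```

Call:
move_arm(series=[2, 0, 0, 0, 0, 0, 0, 2, 0, 0, 0, 0, 0, 0])

```text
time: 26.1
tool_pos: [0.4893, -0.1016, 0.0913]
tcp_rot: [2.22, 2.221, 0.002]
wrist_force: [-0.4, 0.6, 5.4]
width: 0.271
grip_force: 25.8
```

Run:
```python
from h import *
p,r=pose()
O=np.array([.552,-.0054]); v=p[:2]-O; print("r",np.hypot(*v),"ang",np.degrees(np.arctan2(v[1],v[0])))
w=[]
a0=235.8
for i in range(1,13):
    a=np.radians(a0-7.5*i); w.append((O[0]+.115*np.cos(a),O[1]+.115*np.sin(a),p[2],90-7.5*i))
plan(w,g=2)
```

```text
r 0.1147870867992216 ang -123.08069236831449
from [ 0.4893 -0.1016  0.0913] yaw 90.0
[2,1.03,-1.38,-0,0.1,0,7.5, |, 2,0.93,-1.19,-0,0,0,7.5, |, 2,0.92,-1.19,-0,0,0,7.5, |, 2,0.93,-1.18,-0,0,-0,7.5, |, 2,0.92,-1.19,-0,0,-0,7.5]
[|, 2,0.93,-1.18,-0,0,-0,7.5, |, 2,0.92,-1.19,-0,0,-0,7.5, |, 2,0.93,-1.19,-0,0,-0,7.5, |, 2,0.93,-1.18,-0.01,0,-0,7.5, |, 2,0.92,-1.19,0,0,-0,7.5]
[|, 2,0.93,-1.18,0,0,-0,7.5, |, 2,0.92,-1.19,0.01,0,-0,7.5, |]
end [0.4569 0.0592 0.0912] 0.0
```

Call:
move_arm(series=[2, 0.5, -0.6, 0, 0, 0, 4, 2, 0.9, -1.2, 0, 0, 0, 7.5, 2, 0.9, -1.2, 0, 0, 0, 7.5, 2, 0.9, -1.2, 0, 0, 0, 7.5])

```text
time: 26.6
tool_pos: [0.454, -0.0645, 0.0913]
tcp_rot: [2.67, 1.647, 0.002]
wrist_force: [3.3, -3.6, 1.6]
width: 0.269
grip_force: 25.7
```

Call:
move_arm(series=[2, 0.9, -1.2, 0, 0, 0, 7.5, 2, 0.9, -1.2, 0, 0, 0, 7.5, 2, 0.9, -1.2, 0, 0, 0, 7.5])

```text
time: 26.98
tool_pos: [0.4383, -0.0211, 0.0913]
tcp_rot: [2.943, 1.095, 0.001]
wrist_force: [0.0, 0.5, 6.5]
width: 0.269
grip_force: 26.1
```

Run:
```python
from h import *
p,r=pose(); s=read_state(); print(s["wrist_force"],s["torque"],s["width"])
O=np.array([.552,-.0054]); v=p[:2]-O; a0=np.degrees(np.arctan2(v[1],v[0]))%360;print("r",np.hypot(*v),"ang",a0,p,yaw(r))
w=[]; n=int(np.ceil((a0-145.8)/7.5)); y0=yaw(r)
for i in range(1,n+1):
    a=np.radians(a0+(145.8-a0)*i/n); w.append((O[0]+.115*np.cos(a),O[1]+.115*np.sin(a),p[2],y0+(145.8-a0)*i/n))
plan(w,g=2)
```

```text
[0.04062863 0.4624636  6.46375083] [ 0.10374919 -0.0817332   0.20605675] 0.2693092852003716
r 0.11474028154352918 ang 187.86777548002675 [ 0.43833981 -0.0211065   0.09125554] 40.810203076190035
from [ 0.4383 -0.0211  0.0913] yaw 40.8
[2,0.81,-1.15,-0,0.1,-0,7, |, 2,0.84,-1.13,-0,-0,-0,7, |, 2,0.84,-1.13,-0,-0,-0,7, |, 2,0.83,-1.13,-0,-0,-0,7, |, 2,0.84,-1.13,-0,-0,-0,7.1]
[|, 2,0.83,-1.13,-0,-0,-0,7, |]
end [0.4568 0.0592 0.0912] -1.3
```

Working well; finish the notch.

Call:
move_arm(series=[2, 0.8, -1.1, 0, 0, 0, 7, 2, 0.8, -1.1, 0, 0, 0, 7, 2, 0.8, -1.1, 0, 0, 0, 7, 2, 0.8, -1.1, 0, 0, 0, 7])

```text
time: 27.48
tool_pos: [0.4434, 0.0344, 0.0912]
tcp_rot: [-3.12, -0.35, -0.001]
wrist_force: [-1.2, 5.7, 7.6]
width: 0.265
grip_force: 26.1
```

Call:
move_arm(series=[2, 0.8, -1.1, 0, 0, 0, 7, 2, 0.8, -1.1, 0, 0, 0, 7, 2, 0, 0, 0, 0, 0, 0, 2, 0, 0, 0, 0, 0, 0])

```text
time: 27.98
tool_pos: [0.4548, 0.0587, 0.0912]
tcp_rot: [-3.139, 0.026, 0.002]
wrist_force: [-5.0, 8.1, 10.3]
width: 0.266
grip_force: 26.8
```

Run:
```python
from h import *
p,r=pose(); s=read_state(); print(s["wrist_force"],s["torque"],s["width"])
O=np.array([.552,-.0054]); v=p[:2]-O; a0=np.degrees(np.arctan2(v[1],v[0]))%360;print("r",np.hypot(*v),"ang",a0,p,yaw(r))
```

```text
[-5.04922437  8.10375987 10.30081014] [1.1004721  0.76329306 0.35000233] 0.26551589839454415
r 0.11644861620191412 ang 146.58124928381991 [0.45480411 0.05873453 0.09116771] -0.9460098388284697
```

Call:
move_arm(series=[4, 0, 0, 0, 0, 0, 0, 6, 0, 0, 0, 0, 0, 0, 7, 0, 0, 0, 0, 0, 0, 7, 0, 0, -3, 0, 0, 0, 7, 0, 0, -5, 0, 0, 0])

```text
time: 28.6
tool_pos: [0.4531, 0.0567, 0.1688]
tcp_rot: [3.141, -0.027, -0.009]
wrist_force: [1.2, -0.3, 0.0]
width: 0.82
grip_force: 0.0
```

Call:
move_arm(series=[0, 0, 0, -4, 0, 0, 0, 0, 0, 0, 0, 0, 0, 0, 0, 0, 0, 0, 0, 0, 0])

```text
time: 28.98
tool_pos: [0.4547, 0.057, 0.2095]
tcp_rot: [3.141, -0.027, -0.002]
wrist_force: [-0.3, 0.3, -1.2]
width: 0.183
grip_force: 0.0
```

Run:
```python
from h import *
plan([(.610,-.246,.19,0,6),(.610,-.246,.10,0,4.5)],g=0)
im=read_camera("side"); cv2.imwrite("pics/s12f.png",im[:,:,::-1])
cv2.imwrite("pics/s12.png",cv2.resize(im[150:270,140:300],(800,600),interpolation=3)[:,:,::-1])
```

```text
from [0.4547 0.057  0.2095] yaw -1.0
[0,2.68,5,0.32,0,0.1,-0.2, 0,2.66,5.01,0.33,0,-0,-0.1, 0,2.65,5.02,0.33,0,-0,-0.2, 0,2.63,5.03,0.33,0,-0,-0.2, 0,2.61,5.04,0.33,0,-0,-0.1]
[0,2.6,5.04,0.32,0,-0,-0.2, |, 0,-0,-0,4.5,0,-0,0, 0,-0.01,-0,4.5,0,-0,0, |]
end [ 0.61  -0.246  0.1  ] 0.0
```

View pics/s12.png

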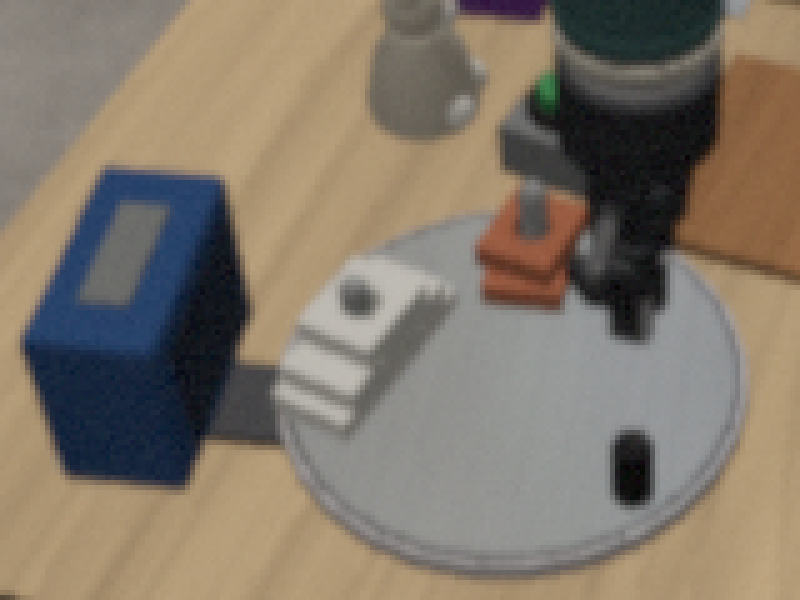

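The wheel is in the next notch. The white stack stands before the fan, the terracotta is on post B at (540,240), and the knob is at (632,465). Next is the button.

Call:
move_arm(series=[0, 2.7, 5, 0.3, 0, 0, 0, 0, 2.7, 5, 0.3, 0, 0, 0, 0, 2.6, 5, 0.3, 0, 0, 0, 0, 2.6, 5, 0.3, 0, 0, 0, 0, 2.6, 5, 0.3, 0, 0, 0])

```text
time: 29.65
tool_pos: [0.5822, -0.1964, 0.1925]
tcp_rot: [-3.14, 0.027, 0.006]
wrist_force: [0.2, 0.1, -0.1]
width: -0.001
grip_force: 0.0
```

Call:
move_arm(series=[0, 2.6, 5, 0.3, 0, 0, 0, 0, 0, 0, 4.5, 0, 0, 0, 0, 0, 0, 3.5, 0, 0, 0, 0, 0, 0, 0, 0, 0, 0, 0, 0, 0, 0, 0, 0, 0])

```text
time: 30.28
tool_pos: [0.6081, -0.2453, 0.1122]
tcp_rot: [-3.141, 0.026, 0.001]
wrist_force: [0.7, -0.0, 0.4]
width: -0.0
grip_force: 0.0
```

Run:
```python
from h import *
plan([(.610,-.246,.082,0,3),(.610,-.246,.069,0,.5)],g=0)
print(read_state()["wrist_force"])
```

```text
from [ 0.6081 -0.2453  0.1122] yaw -1.0
[0,0.2,0.06,3.02,-0,0,-1, |, 0,-0,0,0.43,-0,0,0, 0,-0,0,0.43,-0,0,0, 0,-0,0.01,0.44,-0,0,0, |]
end [ 0.61  -0.246  0.069] 0.0
[ 0.66304339 -0.0498426   0.42944099]
```

Call:
move_arm(series=[0, 0.2, 0, 2, 0, 0, 0, 0, 0, 0, 1, 0, 0, 0, 0, 0, 0, 0.5, 0, 0, 0, 0, 0, 0, 0.4, 0, 0, 0, 0, 0, 0, 0.4, 0, 0, 0])

```text
time: 30.9
tool_pos: [0.61, -0.2453, 0.0696]
tcp_rot: [-3.141, 0.027, 0.0]
wrist_force: [-2.3, 1.8, 3.8]
width: 0.0
grip_force: 2.1
```

Call:
move_arm(series=[0, 0, 0, 0.1, 0, 0, 0, 0, 0, 0, 0, 0, 0, 0])

```text
time: 31.15
tool_pos: [0.61, -0.2454, 0.0691]
tcp_rot: [-3.141, 0.027, 0.0]
wrist_force: [-2.5, 1.2, 5.3]
width: 0.002
grip_force: 2.7
```

Call:
move_arm(series=[0, 0, 0, 0.1, 0, 0, 0, 0, 0, 0, 0.1, 0, 0, 0, 0, 0, 0, 0.1, 0, 0, 0, 0, 0, 0, 0, 0, 0, 0, 0, 0, 0, 0, 0, 0, 0])

```text
time: 31.78
tool_pos: [0.6101, -0.2454, 0.0688]
tcp_rot: [-3.141, 0.027, 0.0]
wrist_force: [-8.6, 4.7, 18.5]
width: 0.002
grip_force: 9.2
```

Call:
move_arm(series=[0, 0, 0, -1, 0, 0, 0, 0, 0, 0, -3, 0, 0, 0, 8.5, 0, 0, -4, 0, 0, 0, 8.5, 0, 0, -4, 0, 0, 0, 8.5, -3, 3, -1, 0, 0, 0])

```text
time: 32.4
tool_pos: [0.5834, -0.2753, 0.1998]
tcp_rot: [3.138, -0.021, 0.013]
wrist_force: [0.7, -0.6, 0.0]
width: 0.639
grip_force: 0.0
```

```bash
cat > red.py <<'E'
from h import *
S=read_camera("side");T=read_camera("top")
cv2.imwrite("pics/s13f.png",S[:,:,::-1]);cv2.imwrite("pics/t13f.png",T[:,:,::-1])
print(pose()[0])
red=lambda c:(c[...,0]-c[...,2]>60)&(c[...,0]>110)&(c[...,0]-c[...,1]>45)
for n,I in(("side",S),("top",T)):
    u,v=proj(n,[.5689,-.0938,.08])[0].round().astype(int); b=(u-20,v-18,u+20,v+18)
    o=blobs(I,red,b,15); print(n,(u,v),[(np.round(x[1],1),x[2]) for x in o])
    c=cv2.resize(I[b[1]:b[3],b[0]:b[2]],(400,360),interpolation=3); cv2.imwrite(f"pics/r{n}.png",c[:,:,::-1])
cv2.imwrite("pics/r13.png",np.hstack([cv2.imread("pics/rside.png"),cv2.imread("pics/rtop.png")]))
E
python3 red.py
```

```text
[ 0.57923239 -0.27796705  0.19801748]
side (np.int64(247), np.int64(198)) [(array([244.2, 206.4]), 45.4375), (array([246.1, 196.8]), 133.375)]
top (np.int64(254), np.int64(182)) [(array([253.1, 180.8]), 263.21875)]
```

View pics/r13.png

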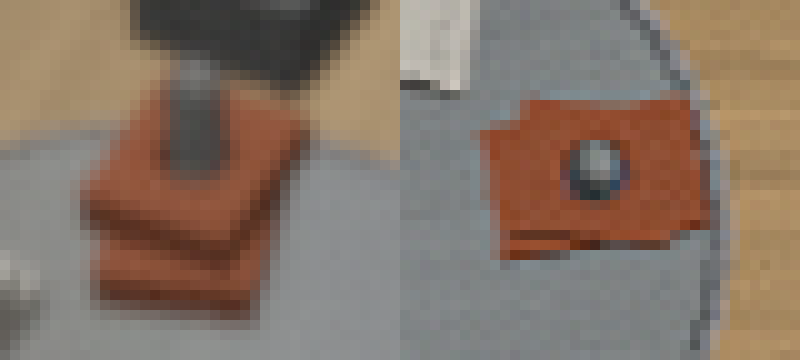

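Left (side view): the upper piece's face is centred near (200,160), and the lower one peeks out below it. Right (top view): the two pieces overlap with slightly different yaws. I'll fit both yaws.

```bash
cat > fitred.py <<'E'
from h import *
red=lambda c:(c[...,0]-c[...,1]>35)&(c[...,0]-c[...,2]>45)
res={}
for n,f in(("side","s13f"),("top","t13f")):
    I=cv2.imread(f"pics/{f}.png")[:,:,::-1]
    u,v=proj(n,[.5689,-.0938,.08])[0].round().astype(int); b=(u-20,v-18,u+20,v+18)
    cr=cv2.resize(I[b[1]:b[3],b[0]:b[2]],None,fx=4,fy=4,interpolation=3).astype(int); m=red(cr).astype(np.uint8)
    def poly(P):
        r=np.zeros_like(m); uv=(proj(n,P)-[b[0],b[1]]+.375)*4; cv2.fillConvexPoly(r,cv2.convexHull((uv*16).round().astype(np.int32)),1,8,4); return r
    def cost(q):
        r=poly(boxpts(.06,.05,.016,q[0],q[1],.075,q[2]))|poly(boxpts(.08,.05,.016,q[3],q[4],.059,q[5]))
        c=np.array([[q[0]+.012*np.cos(t),q[1]+.012*np.sin(t),z] for t in np.arange(0,6.3,.3) for z in(.088,.129)])
        ign=poly(c); return np.sum((r!=m)*(1-ign))
    best=None
    for a in np.radians([-110,-95,-80,-65]):
        for c in np.radians([-110,-95,-80,-65]):
            p=np.r_[.5689,-.0938,a,.5689,-.0938,c]; s=minimize(cost,p,method="Nelder-Mead",options=dict(initial_simplex=np.r_[[p],p+np.diag([.004,.004,.15,.004,.004,.15])],maxiter=900,xatol=1e-4,fatol=.5))
            if best is None or s.fun<best.fun: best=s
    print(n,best.x.round(4),np.degrees(best.x[[2,5]]).round(1),best.fun,m.sum())
E
python3 fitred.py
python3 -c "
from h import *
plan([(.5689,-.0938,.2,0,6)])
I=read_state();print(I['q'])"
```

```text
side [ 0.5717 -0.0946 -1.4708  0.5757 -0.1024 -1.4023] [-84.3 -80.3] 657.0 4704
top [ 0.5753 -0.0916 -1.5914  0.5753 -0.0909 -1.4104] [-91.2 -80.8] 409.0 4176
from [ 0.5792 -0.278   0.198 ] yaw -1.1
[8.5,-0.35,-4.6,-0.07,0.2,-0.2,-0.3, 8.5,-0.32,-4.6,-0.05,0,-0,-0.2, 8.5,-0.3,-4.6,-0.05,0,-0,-0.3, 8.5,-0.28,-4.6,-0.05,0,-0,-0.3, |]
end [ 0.5689 -0.0938  0.2   ] 0.0
[-0.48525934  0.22794423  1.72576235 -0.0019111   1.18304762  1.10515711]
```

Run:
```python
from h import *
for n,uv in(("top",(302.26,217.43)),("side",(303.56,186.2))): print(plane(n,uv,.012))
plan([(.5695,-.0935,.2,90,6),(.5695,-.0935,.15,90)])
```

```text
[[ 0.4408234  -0.28167549  0.012     ]]
[[ 0.43125459 -0.27066716  0.012     ]]
from [ 0.5792 -0.278   0.198 ] yaw -1.1
[8.5,-0.13,-1.84,-0.03,0.2,-0.2,-9.1, 8.5,0.16,-1.84,-0.02,0,0,-9.1, 8.5,0.45,-1.79,-0.02,0,0,-9.1, 8.5,0.73,-1.7,-0.02,0,0,-9.1, 8.5,0.99,-1.56,-0.02,0,0,-9.1]
[8.5,1.22,-1.39,-0.02,0,0,-9.2, 8.5,1.43,-1.17,-0.02,0,0,-9.1, 8.5,1.59,-0.93,-0.02,-0,0,-9.1, 8.5,1.72,-0.67,-0.02,-0,0,-9.1, 8.5,1.81,-0.39,-0.02,-0,0,-9.1]
[|, 8.5,0,0,5,-0,0,0, |]
end [ 0.5695 -0.0935  0.15  ] 90.0
```

Call:
move_arm(series=[8.5, -0.1, -1.8, 0, 0, 0, -9.1, 8.5, 0.2, -1.8, 0, 0, 0, -9.1, 8.5, 0.5, -1.8, 0, 0, 0, -9.1, 8.5, 0.7, -1.7, 0, 0, 0, -9.1, 8.5, 1, -1.6, 0, 0, 0, -9.1], grip_force=40)

```text
time: 33.12
tool_pos: [0.5756, -0.1822, 0.1946]
tcp_rot: [-2.904, -1.198, -0.0]
wrist_force: [0.8, -0.7, 0.9]
width: 0.998
grip_force: 0.0
```

Call:
move_arm(series=[8.5, 1.2, -1.4, 0, 0, 0, -9.2, 8.5, 1.4, -1.2, 0, 0, 0, -9.1, 8.5, 1.6, -0.9, 0, 0, 0, -9.1, 8.5, 1.7, -0.7, 0, 0, 0, -9.1, 8.5, 1.8, -0.4, 0, 0, 0, -9.1])

```text
time: 33.75
tool_pos: [0.5697, -0.0903, 0.1947]
tcp_rot: [-2.213, -2.23, -0.0]
wrist_force: [0.1, -0.8, -0.7]
width: 0.992
grip_force: 0.0
```

Call:
move_arm(series=[8.5, 0, 0, 3, 0, 0, 0, 8.5, 0, 0, 0, 0, 0, 0, 8.5, 0, 0, 0, 0, 0, 0])

```text
time: 34.12
tool_pos: [0.5698, -0.0912, 0.1654]
tcp_rot: [-2.219, -2.224, -0.0]
wrist_force: [-0.6, -0.2, -0.4]
width: 0.99
grip_force: 0.0
```

Run:
```python
from h import *
plan([(.5695,-.0938,.11,90,4),(.5695,-.0938,.093,90,2)])
```

```text
from [ 0.5698 -0.0912  0.1654] yaw 90.1
[8.5,-0.13,-0.01,2.77,0,-0,0.1, 8.5,-0.13,-0.02,2.77,0,-0,0, |, 8.5,-0,0,1.7,0,-0,0, |]
end [ 0.5695 -0.0938  0.093 ] 90.0
```

Call:
move_arm(series=[8.5, -0.1, 0, 2.8, 0, 0, 0, 8.5, -0.1, 0, 2.5, 0, 0, 0, 8.5, 0, 0, 1.7, 0, 0, 0, 8.5, 0, 0, 0, 0, 0, 0])

```text
time: 34.62
tool_pos: [0.5688, -0.0932, 0.0944]
tcp_rot: [-2.218, -2.222, 0.002]
wrist_force: [-0.5, -0.2, 0.2]
width: 0.996
grip_force: 0.0
```

Call:
move_arm(series=[4.5, 0, 0, 0, 0, 0, 0, 4.5, 0, 0, 0, 0, 0, 0, 4.5, 0, 0, 0, 0, 0, 0, 4.5, 0, 0, 0, 0, 0, 0, 4.5, 0, 0, 0, 0, 0, 0])

```text
time: 35.25
tool_pos: [0.5708, -0.0935, 0.0967]
tcp_rot: [2.217, 2.222, 0.002]
wrist_force: [0.4, -0.5, 5.5]
width: 0.526
grip_force: 3.0
```

Call:
move_arm(series=[4, 0, 0, 0, 0, 0, 0, 4, 0, 0, 0, 0, 0, 0, 4, 0, 0, 0, 0, 0, 0])

```text
time: 35.62
tool_pos: [0.5713, -0.0936, 0.0975]
tcp_rot: [2.217, 2.222, 0.003]
wrist_force: [-0.3, -0.6, 9.3]
width: 0.47
grip_force: 4.4
```

Call:
move_arm(series=[8.5, 0, 0, 0, 0, 0, 0, 8.5, 0, 0, 0, 0, 0, 0, 8.5, 0, 0, 0, 0, 0, 0, 8.5, 0, 0, 0.5, 0, 0, 0, 8.5, 0, 0, 0, 0, 0, 0])

```text
time: 36.25
tool_pos: [0.5688, -0.093, 0.0893]
tcp_rot: [-2.218, -2.223, 0.002]
wrist_force: [-0.5, -0.5, 0.6]
width: 0.995
grip_force: 0.0
```

Call:
move_arm(series=[4, 0, 0, 0, 0, 0, 0, 4, 0, 0, 0, 0, 0, 0, 4, 0, 0, 0, 0, 0, 0, 4, 0, 0, 0, 0, 0, 0, 4, 0, 0, 0, 0, 0, 0])

```text
time: 36.88
tool_pos: [0.5702, -0.0933, 0.091]
tcp_rot: [2.218, 2.223, 0.001]
wrist_force: [0.6, 1.1, 5.2]
width: 0.569
grip_force: 41.3
```

Call:
move_arm(series=[4, 0, 0, -1, 0, 0, 0, 4, 0, 0, -1.5, 0, 0, 0, 4, 0, 0, -2, 0, 0, 0, 4, 0, 0, -3, 0, 0, 0, 4, 0, 0, -2, 0, 0, 0], grip_force=60)

```text
time: 37.5
tool_pos: [0.5703, -0.0934, 0.1881]
tcp_rot: [2.217, 2.222, 0.002]
wrist_force: [1.0, -0.6, -1.0]
width: 0.561
grip_force: 61.7
```

Run:
```python
from h import *
s=read_state();print(s["width"],s["grip_force"])
plan([(.4855,-.28,.18,90,5),(.4855,-.28,.05,90,4.5)],g=4)
im=read_camera("side"); b=(150,170,300,270)
red=lambda c:(c[...,0]-c[...,1]>35)&(c[...,0]-c[...,2]>45)
print([(np.round(x[1],1),x[2]) for x in blobs(im,red,b,15)])
print(proj("side",[[.5689,-.0938,.067],[.5689,-.0938,.083],[.57,-.094,.17]]).round(1))
```

```text
0.5605528386092534 61.67149091139436
from [ 0.5703 -0.0934  0.1881] yaw 90.1
[4,-3.73,-1.7,0.16,0.1,0,0, 4,-3.73,-1.71,0.16,0,0,0, 4,-3.73,-1.7,0.16,0,0,0.1, 4,-3.73,-1.7,0.16,0.1,0,-0, 4,-3.73,-1.7,0.17,-0,0,0]
[|, 4,0,0,4.33,-0,0,0, 4,0,0.01,4.34,-0,0,0, 4,0.01,0,4.33,-0,0,0, |]
end [ 0.4855 -0.28    0.05  ] 90.0
[(array([247.1, 200.9]), 234.3125), (array([287.7, 186.2]), 729.28125), (array([244.3, 175.1]), 179.15625)]
[[247.1 200.7]
 [246.9 197.1]
 [245.4 176. ]]
```

Held (red blob at (244,175), lower piece still at (247,201)). Carry it to the board.

Call:
move_arm(series=[4, -3.7, -1.7, 0.2, 0, 0, 0, 4, -3.7, -1.7, 0.2, 0, 0, 0, 4, -3.7, -1.7, 0.2, 0, 0, 0, 4, -3.7, -1.7, 0.2, 0, 0, 0, 4, -3.7, -1.7, 0.2, 0, 0, 0])

```text
time: 38.17
tool_pos: [0.4841, -0.2793, 0.1752]
tcp_rot: [-2.219, -2.224, 0.0]
wrist_force: [-0.3, 0.3, -0.5]
width: 0.563
grip_force: 61.7
```

Call:
move_arm(series=[4, 0, 0, 4, 0, 0, 0, 4, 0, 0, 4, 0, 0, 0, 4, 0, 0, 3.5, 0, 0, 0, 4, 0, 0, 0, 0, 0, 0, 4, 0, 0, 0, 0, 0, 0])

```text
time: 38.8
tool_pos: [0.4856, -0.2788, 0.0614]
tcp_rot: [2.218, 2.223, 0.0]
wrist_force: [0.8, -0.1, -0.6]
width: 0.564
grip_force: 61.7
```

Call:
move_arm(series=[4, 0, 0, 1.5, 0, 0, 0, 4, 0, 0, 1, 0, 0, 0, 4, 0, 0, 0.5, 0, 0, 0, 4, 0, 0, 0.2, 0, 0, 0, 4, 0, 0, 0, 0, 0, 0])

```text
time: 39.42
tool_pos: [0.4851, -0.2784, 0.0284]
tcp_rot: [2.219, 2.224, 0.0]
wrist_force: [-0.7, 0.4, -1.2]
width: 0.558
grip_force: 61.7
```

Call:
move_arm(series=[4, 0, 0, 0.2, 0, 0, 0, 4, 0, 0, 0, 0, 0, 0])

```text
time: 39.67
tool_pos: [0.4853, -0.2785, 0.0282]
tcp_rot: [2.219, 2.224, 0.0]
wrist_force: [-5.0, 3.0, 12.5]
width: 0.559
grip_force: 63.2
```

Call:
move_arm(series=[6.5, 0, 0, -0.2, 0, 0, 0, 6.5, 0, 0, 0, 0, 0, 0, 7, 0, 0, 0, 0, 0, 0, 7, 0, 0, -3, 0, 0, 0, 8.5, 0, 0, -5, 0, 0, 0], grip_force=40)

```text
time: 40.3
tool_pos: [0.4829, -0.2771, 0.1064]
tcp_rot: [-2.215, -2.22, 0.002]
wrist_force: [0.9, -1.0, 0.9]
width: 0.99
grip_force: 0.0
```

Call:
move_arm(series=[8.5, 0, 0, -6, 0, 0, 0, 8.5, 0, 0, -3, 0, 0, 0, 8.5, 0, 0, 0, 0, 0, 0])

```text
time: 40.67
tool_pos: [0.4869, -0.2796, 0.2018]
tcp_rot: [2.214, 2.219, 0.002]
wrist_force: [-0.3, -0.4, -1.2]
width: 0.995
grip_force: 0.0
```

Run:
```python
from h import *
plan([(.5695,-.0938,.19,99,5),(.5695,-.0938,.09,99,4)])
im=read_camera("side"); b=(215,150,350,270)
red=lambda c:(c[...,0]-c[...,1]>35)&(c[...,0]-c[...,2]>45)
print([(np.round(x[1],1),x[2]) for x in blobs(im,red,b,15)], proj("side",[.4855,-.28,.028])[0])
```

```text
from [ 0.4869 -0.2796  0.2018] yaw 90.1
[8.5,3.71,1.66,0.23,0.3,0.2,-1.8, 8.5,3.66,1.77,0.24,0,0,-1.7, 8.5,3.61,1.88,0.23,0,0,-1.8, 8.5,3.54,2,0.24,0,0,-1.8, 8.5,3.48,2.11,0.23,0,0,-1.8]
[|, 8.5,0,-0,3.33,0,0,0, 8.5,0,-0,3.34,0,0,0, 8.5,0,-0.01,3.33,0,0,0, |]
end [ 0.5695 -0.0938  0.09  ] 99.0
[(array([247. , 200.9]), 234.78125), (array([303.7, 185.1]), 2005.5625)] [289.31116751 177.60849201]
```

Call:
move_arm(series=[8.5, 3.7, 1.7, 0.2, 0, 0, -1.8, 8.5, 3.7, 1.8, 0.2, 0, 0, -1.8, 8.5, 3.6, 1.9, 0.2, 0, 0, -1.8, 8.5, 3.5, 2, 0.2, 0, 0, -1.8, 8.5, 3.5, 2.1, 0.2, 0, 0, -1.8])

```text
time: 41.35
tool_pos: [0.5668, -0.0909, 0.1851]
tcp_rot: [-2.034, -2.389, 0.004]
wrist_force: [-0.0, -0.0, -0.2]
width: 0.993
grip_force: 0.0
```

Call:
move_arm(series=[8.5, 0, 0, 3, 0, 0, 0, 8.5, 0, 0, 0, 0, 0, 0, 8.5, 0, 0, 0, 0, 0, 0])

```text
time: 41.72
tool_pos: [0.5672, -0.0926, 0.1571]
tcp_rot: [-2.037, -2.389, 0.002]
wrist_force: [0.1, -0.3, -0.6]
width: 0.995
grip_force: 0.0
```

Run:
```python
from h import *
plan([(.5695,-.0938,.1,99,4),(.5695,-.0938,.0735,99,2)])
```

```text
from [ 0.5672 -0.0926  0.1571] yaw 99.1
[8.5,-0.08,0.11,2.86,-0.1,-0,0.1, 8.5,-0.08,0.11,2.85,-0,-0,0, |, 8.5,-0,-0,1.33,-0,-0,0, 8.5,-0.01,-0,1.32,-0,-0,0, |]
end [ 0.5695 -0.0938  0.0735] 99.0
```

Call:
move_arm(series=[8.5, -0.1, 0.1, 2.9, 0, 0, 0, 8.5, -0.1, 0.2, 2.8, 0, 0, 0, 8.5, 0, 0, 1.3, 0, 0, 0, 8.5, 0, 0, 1.3, 0, 0, 0, 8.5, 0, 0, 0, 0, 0, 0])

```text
time: 42.35
tool_pos: [0.5709, -0.094, 0.0748]
tcp_rot: [-2.037, -2.39, 0.001]
wrist_force: [-0.1, 0.1, -0.4]
width: 0.994
grip_force: 0.0
```

Call:
move_arm(series=[4, 0, 0, 0, 0, 0, 0, 4, 0, 0, 0, 0, 0, 0, 4, 0, 0, 0, 0, 0, 0, 4, 0, 0, 0, 0, 0, 0, 4, 0, 0, 0, 0, 0, 0])

```text
time: 42.98
tool_pos: [0.5726, -0.0941, 0.0767]
tcp_rot: [2.036, 2.39, 0.002]
wrist_force: [-0.0, 0.7, 5.7]
width: 0.562
grip_force: 41.7
```

Call:
move_arm(series=[4, 0, 0, -1, 0, 0, 0, 4, 0, 0, -1.5, 0, 0, 0, 4, 0, 0, -2.5, 0, 0, 0, 4, 0, 0, -3, 0, 0, 0, 4, 0, 0, -3, 0, 0, 0], grip_force=60)

```text
time: 43.6
tool_pos: [0.5711, -0.0939, 0.1867]
tcp_rot: [-2.038, -2.391, 0.0]
wrist_force: [0.7, -0.4, -2.2]
width: 0.551
grip_force: 61.7
```

Run:
```python
from h import *
s=read_state();print(s["width"],s["grip_force"])
plan([(.3905,-.28,.18,90,5.2),(.3905,-.28,.06,90,4)],g=4)
```

```text
0.5507390992177649 61.6773622110486
from [ 0.5711 -0.0939  0.1867] yaw 99.1
[4,-3.1,-4.16,0.13,-0,-0,1.8, 4,-3.23,-4.06,0.14,-0,-0,1.9, 4,-3.37,-3.95,0.13,-0,-0,1.8, 4,-3.49,-3.84,0.14,-0,-0,1.8, 4,-3.6,-3.72,0.13,-0,-0,1.8]
[|, 4,0,0,4,-0,0,0, 4,0,0,4,-0,0,0, 4,0,0,4,-0,0,0, |]
end [ 0.3905 -0.28    0.06  ] 90.0
```

Call:
move_arm(series=[4, -3.1, -4.2, 0.1, 0, 0, 1.8, 4, -3.2, -4.1, 0.1, 0, 0, 1.8, 4, -3.4, -4, 0.1, 0, 0, 1.8, 4, -3.5, -3.8, 0.1, 0, 0, 1.8, 4, -3.6, -3.7, 0.1, 0, 0, 1.8])

```text
time: 44.22
tool_pos: [0.389, -0.2814, 0.181]
tcp_rot: [2.219, 2.222, 0.0]
wrist_force: [-0.8, -0.4, -1.0]
width: 0.556
grip_force: 61.7
```

Call:
move_arm(series=[4, 0, 0, 4, 0, 0, 0, 4, 0, 0, 4, 0, 0, 0, 4, 0, 0, 3, 0, 0, 0, 4, 0, 0, 0, 0, 0, 0, 4, 0, 0, 0, 0, 0, 0])

```text
time: 44.85
tool_pos: [0.3911, -0.2811, 0.0717]
tcp_rot: [2.218, 2.223, 0.0]
wrist_force: [0.7, 0.4, 0.0]
width: 0.557
grip_force: 62.0
```

Run:
```python
from h import *
s=read_state();print(s["width"],s["grip_force"])
plan([(.3905,-.28,.031,90,2)],g=4)
```

```text
0.5573011333615534 61.99383138678968
from [ 0.3911 -0.2811  0.0717] yaw 90.1
[4,0.04,-0.02,1.36,0.1,0.1,0, 4,0.03,-0.02,1.35,-0,-0,0.1, 4,0.04,-0.02,1.36,-0,-0,0, |]
end [ 0.3905 -0.28    0.031 ] 90.0
```

Call:
move_arm(series=[4, 0, 0, 1.5, 0, 0, 0, 4, 0, 0, 1.5, 0, 0, 0, 4, 0, 0, 1, 0, 0, 0, 4, 0, 0, 0.2, 0, 0, 0, 4, 0, 0, 0, 0, 0, 0])

```text
time: 45.48
tool_pos: [0.3899, -0.28, 0.0298]
tcp_rot: [-2.217, -2.222, 0.0]
wrist_force: [-8.3, 5.8, 20.6]
width: 0.552
grip_force: 64.7
```

Call:
move_arm(series=[4, 0, 0, 0.2, 0, 0, 0, 4, 0, 0, 0, 0, 0, 0])

```text
time: 45.72
tool_pos: [0.3899, -0.2801, 0.0296]
tcp_rot: [-2.217, -2.222, 0.0]
wrist_force: [-12.9, 9.5, 36.5]
width: 0.552
grip_force: 66.8
```

Down on the board. Release, rise and retreat to the right.

Call:
move_arm(series=[4, 0, 0, -0.3, 0, 0, 0, 6, 0, 0, 0, 0, 0, 0, 7, 0, 0, 0, 0, 0, 0, 7, 0, 0, -3, 0, 0, 0, 8, 0, 0, -5, 0, 0, 0])

```text
time: 46.35
tool_pos: [0.3884, -0.279, 0.1073]
tcp_rot: [-2.215, -2.219, 0.001]
wrist_force: [1.3, -0.6, -0.0]
width: 0.935
grip_force: 0.0
```

Call:
move_arm(series=[8, 0, 0, -6, 0, 0, 0, 8, -5, 0, -3, 0, 0, 0, 8, -6, 0, 0, 0, 0, 0, 8, -6, 0, 0, 0, 0, 0, 8, -6, 0, 0, 0, 0, 0])

```text
time: 46.98
tool_pos: [0.3907, -0.5123, 0.1985]
tcp_rot: [-2.219, -2.224, -0.0]
wrist_force: [0.5, 0.5, 0.9]
width: 0.938
grip_force: 0.0
```

Call:
move_arm(series=[8, 0, 0, 0, 0, 0, 0, 8, 0, 0, 0, 0, 0, 0, 8, 0, 0, 0, 0, 0, 0])

```text
time: 47.35
tool_pos: [0.3909, -0.5089, 0.1988]
tcp_rot: [-2.217, -2.224, -0.001]
wrist_force: [-0.5, -0.3, -0.4]
width: 0.937
grip_force: 0.0
```

Run:
```python
from h import *
S=read_camera("side");T=read_camera("top"); print(pose()[0],read_state()["wrist_force"])
cv2.imwrite("pics/fin.png",np.hstack([cv2.resize(S[140:260,160:340],(450,300),interpolation=3),cv2.resize(T[100:260,190:340],(281,300),interpolation=3)])[:,:,::-1])
```

```text
[ 0.39110123 -0.50910594  0.19945339] [-1.04466317 -0.01123217 -0.87107714]
```

View pics/fin.png

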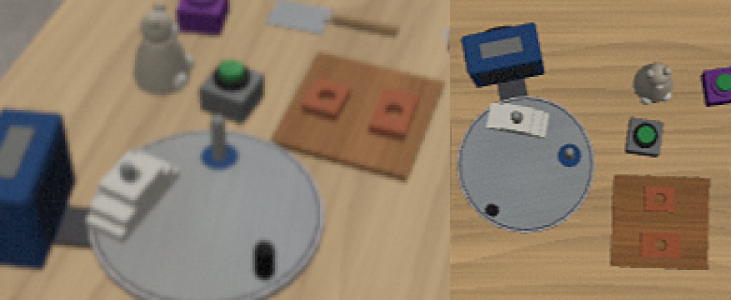

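The side view (left) shows the white stack on post A at (130,175) in front of the fan, post B empty at (218,150), and the button up at (232,72). In the top view (right) the two terracotta pieces lie apart and flat on the board at (660,198) and (660,245).

```bash
python3 -c "
from workcell import *
print(finish_job())"
```

```text
the job is handed in; nothing more can be done
None
```

I handed the job in, with no verdict returned: the three white pieces present (120, 100 and 60) are home on post A in front of the fan, the start button went fully down and came back up, and both terracotta pieces lie flat and apart on the board.

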